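Clamp a sample cell in the bench screw press

ROBOT

A 6-joint arm with a two-finger parallel gripper is mounted at the origin on the work surface. World frame = base frame: x ahead of the robot, y to its left, z up, the work surface at z = 0. Lengths are in m, angles in rad, forces in N, time in s.
With the tool pointing down it reaches from about 0.25 to 0.775 m from the base axis. Payload 8.9 kg.
Tool frame: the origin (TCP) lies between the finger pads; the fingertips stand 8 mm ahead of it and the grasp point (between the pads) lies 11 mm behind it; x points along the fingers, y is the direction in which the jaws open and shut, and the axes are right-handed (so a half turn about x gives the same grasp; the last joint's range is limited). The gripper opens to 85 mm and grips with 20 to 120 N. Pads are 22 mm wide; open, the fingers measure 114 mm over their backs; the gripper's body (76 mm by 85 mm) begins 54 mm behind the grasp point. The pads swing forward as they close: fully open they stand 13 mm farther back than shut.
Start: joints at [-1.398, 0.291, -0.153, 1.127, 0, 1.431], TCP at [0.161, -0.5, 0.239] pointing down, gripper open.
Joint ranges: [-2.52, 2.52], [-0.91, 1.74], [-1.3, 1.37], [-1.96, 2.02], [-1.52, 1.47], [-3.14, 3.14]. Speed limits (rad/s): [2.22, 2.22, 2.79, 3.14, 3.14, 3.14].

INTERFACE

Orientations are given as a unit quaternion [w, x, y, z].
In Python, from workcell import manip, snapshot gives the robot as it stands.
- The arm moves only by the tool apply_moves, never from a script. Its argument "moves" is a list of rows, each a list of 3 entries, a list of its own where there are three numbers: the closure in counts, from 0 (fully open) to 255 (shut), then the shift along the tool's x, y, z in m, then the turn about the tool's x in units of 8 degrees (1.0 is 8 degrees). In form: [[claw, [tx, ty, tz], turn], ...]. A call has 1 to 20 rows; each row is the pose to reach, as a shift and turn from the pose commanded when the call began, along the tool's axes at that moment; what a row does not reach only later rows make up. A row lasts 1/10 s, in which the tool goes at most 50 mm and 8.59 degrees, less where a joint would pass 70% of its speed; a pose out of reach is approached as far as the arm can. A call with a gripper value outside its range is refused whole. The fingers move at their own pace and stop on an object; the grip force is fixed at half the most. Time passes only in rows, so rows that repeat a pose let the fingers close. It gives the time, the measured TCP pose, the force and the opening at its end, in the units of the state.
- manip.get_state(): the state, without advancing time (a new reading comes with each control period).
- snapshot(name): name is "scene" or "top" or "wrist"; returns a dict with "img" (420x560x3 uint8, blue, green, red), "mtx" (3x3 intrinsics, pixels), "xyz" and "attitude" of the camera in the world; the wrist camera has in their place "mount" (4x4, takes a point from camera to tool coordinates, whose origin is the TCP and whose axes are the tool frame's). Camera axes: x right, y up, looking along -z (the intrinsics and any distortion apply to the point x, -y, -z); pixel columns grow to the right and rows downward; lengths in m; the calibration is good to about 2 mm. A picture is of the moment at which its call begins: read the wrist's pose just before it. There is no depth.
- manip.hand_in(): hands the job in, once; it reports no verdict.
The state is a dict: "time": time; "joint_pos": joint angles; "joint_vel": joint speeds; "tau": joint torques, N m; "position": TCP position; "tool_rot": TCP orientation; "wrist_force": force on the tool from outside, world axes, zero at the start; "ft_torque": the same for the moment, N m; "width": finger opening in m.
Only numpy, scipy, OpenCV 4.12 (cv2) and the standard library are available. Lean on these libraries where they do the work, as an engineer would, in place of code of your own. Each camera call takes 0.05 s, during which the arm holds its last target.

TASK

Take the white sample cell by its bar handle, lay it on the bed of the screw press and push it gently home against the two stop pins, so that it sits under the screw. Then wind the crank down clockwise until the foot just touches the cell, turn it exactly a quarter turn further from there, and let go, leaving the cell clamped. Do not overtighten the cell, and do not disturb the glassware and the bottle.

Things in the scene. Friction and masses are not known exactly. Their poses are not given: they have to be found in the camera images.
- press: Fixed grey screw press. Origin: on the bench under the screw axis; x runs from its open front (robot side) to its back. Flat bed 30 mm high, x = -95 to 75 mm, 180 mm wide. Columns 18 mm thick at y = +-72 carry a bridge 50 mm deep, 150 to 178 mm up. Two stop pins on the bed (10 mm thick, 14 high) at x = 27.5, y = +-23.1: the cell's disc touching both is right under the screw.
- seat (a point): Point on the top face of the press bed (30 mm above the bench), on the screw axis: where the centre of the cell's underside belongs.
- cell: Loose cell, about 0.3 kg: white disc 60 mm across, 22 high, with a flat boss on top (34 mm across, 28 high in all). Its aluminium bar handle, 16 mm wide, 22 high, runs along the cell's -x to 162 mm from the disc's centre. Flat underside; origin: centre of the disc's underside. Goes in from the press's front, handle out to the front; the crank is overhead. The bed carries it alone once home.
- cell_grip (a point): Point on the cell's handle to grip from above, across the bar: 140 mm from the disc's centre, 14 mm above the underside (8 mm below the bar's top). Held here the gripper stays clear of the crank; once home, it is 45 mm in front of the bed's edge. The centre of mass is about 65 mm from the disc's centre.
- ram: The vertical screw: crank on top, foot below. Origin: on its axis, at the underside of the crank's arm. Goes down 24 mm a turn. Its spring foot, a steel disc 28 mm across, has its underside 153 to 169 mm below this origin: set differently each time, and not measured. The foot's spring (preloaded to 35 N, then 4 N a mm) is what presses on the cell as the screw goes on down.
- crank (a joint): Angle of the crank, rad: grows clockwise seen from above, which drives the screw down. At 0 the arm points along the press's +x, at t it points t clockwise of that. Range 0 to 17. Friction holds it where it is left, also under load. About 2 N at the knob turns it; as soon as the foot, which turns with it, bears on the cell, some 5 N more; then about 3 N more over the next quarter turn.
- crank_knob (a point): Black upright round knob at the crank's end, to grip from above: 22 mm across, from 14 to 58 mm above the arm's underside (this point: on its axis, 40 mm above it), 55 mm from the screw axis. It spins freely on its pin, so the gripper can follow the circle without turning. The arm is 12 mm thick, 18 wide; nothing else on the crank is higher than 14 mm.
- beaker: Glass beaker, 68 mm wide, 95 mm high, loose bystander. Origin: centre of its underside.
- flask: Conical glass flask, 80 mm wide, 134 mm high, loose bystander. Origin: centre of its underside.
- wash_bottle: White plastic bottle, 66 mm wide, 160 mm high, loose bystander. Origin: centre of its underside.
There are look-alikes about, which are no part of the job. Several things look just like the cell: the one meant starts farthest to the robot's left.

How it is judged:
By the outcome, as a careful person would: the job done as asked, in the order asked, and still so for the second after the job is handed in, with the robot touching nothing.
It also fails if it takes over 72 s, if anything falls off the work surface, if the arm or the gripper's body presses on something with over 40 N, if the wrist force passes 120 N, or if a joint passes its speed limit or range.

## Working session

There is one attempt and no reset: what is moved stays moved. The work goes in short steps, Python scripts to look and compute and a tool call to move; the robot and the scene stay as the last step left them, time stands still between calls to the robot, and variables do not carry over. Pictures are saved under pics/ and viewed, and the job is handed in when it is done.

Besides the shell and the picture viewer there is one more tool, called as name([rows], argument=value, ...), one row to a line, values as JSON. apply_moves: Moves the arm, as the interface text tells. Its arguments: {"type":"object","properties":{"moves":{"type":"array","items":{"type":"array"}}},"required":["moves"]}

```bash
ls; mkdir -p pics
python3 - <<'E'
from workcell import manip, snapshot
import cv2
print(manip.get_state())
for n in ["scene","top","wrist"]:
    s=snapshot(n); cv2.imwrite(f"pics/{n}0.png",s["img"])
    print(n,{k:v for k,v in s.items() if k!="img"})
E
```

```text
pics
{'time': 0.0, 'joint_pos': array([-1.39827320e+00,  2.91306069e-01, -1.54150094e-01,  1.12668311e+00,
       -1.53152720e-05,  1.43148765e+00]), 'joint_vel': array([ 0.00080669, -0.000411  , -0.00098739,  0.0002657 ,  0.00077979,
       -0.00088488]), 'tau': array([ 1.22335918e-03, -5.37144005e+01,  3.31370866e+01,  1.60348706e-02,
       -1.18723601e-04, -6.85662258e-06]), 'position': array([ 0.16099037, -0.49924845,  0.23871003]), 'tool_rot': array([-0.10932838, -0.69851592, -0.11027767,  0.69854252]), 'wrist_force': array([0.30345951, 0.07182409, 0.85757443]), 'ft_torque': array([-0.02231076, -0.02469562, -0.02595054]), 'width': 0.08549522728652482}
scene {'mtx': array([[394.73419211,   0.        , 276.73736128],
       [  0.        , 394.73419211, 209.7873956 ],
       [  0.        ,   0.        ,   1.        ]]), 'xyz': array([ 0.80985066, -0.46580187,  0.80374275]), 'attitude': array([0.91426114, 0.33372128, 0.07429205, 0.21734158])}
top {'mtx': array([[532.17178258,   0.        , 275.0674061 ],
       [  0.        , 532.17178258, 216.31735904],
       [  0.        ,   0.        ,   1.        ]]), 'xyz': array([ 0.34854446, -0.01443151,  1.27197176]), 'attitude': array([ 0.70511734,  0.07209649, -0.05952934, -0.70289963])}
wrist {'mtx': array([[355.6553398 ,   0.        , 278.52898987],
       [  0.        , 355.6553398 , 209.06691703],
       [  0.        ,   0.        ,   1.        ]]), 'mount': array([[-4.20433552e-04,  3.07466999e-01, -9.51558652e-01,
        -1.34079506e-01],
       [ 9.99999695e-01,  7.55101618e-04, -1.97848651e-04,
        -9.18695303e-04],
       [ 6.57691547e-04, -9.51558445e-01, -3.07467223e-01,
        -7.89366034e-02],
       [ 0.00000000e+00,  0.00000000e+00,  0.00000000e+00,
         1.00000000e+00]])}
```

View pics/scene0.png

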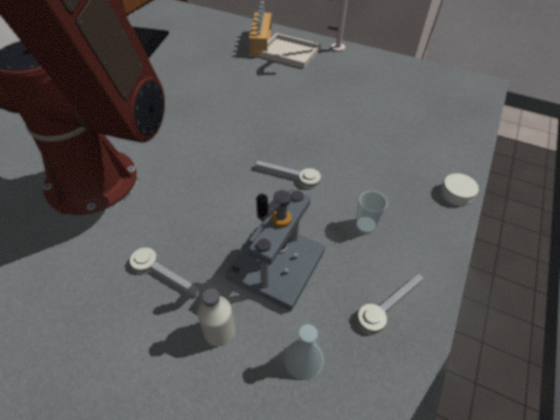

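View pics/top0.png

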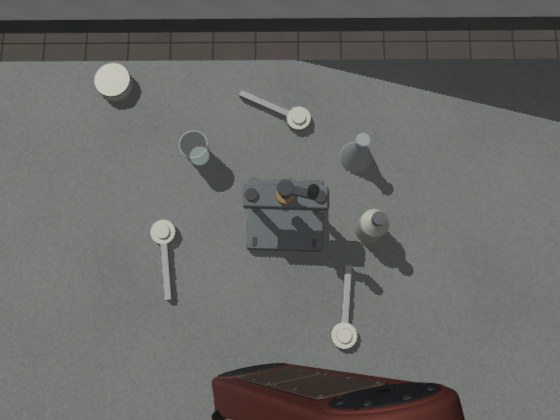

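View pics/wrist0.png

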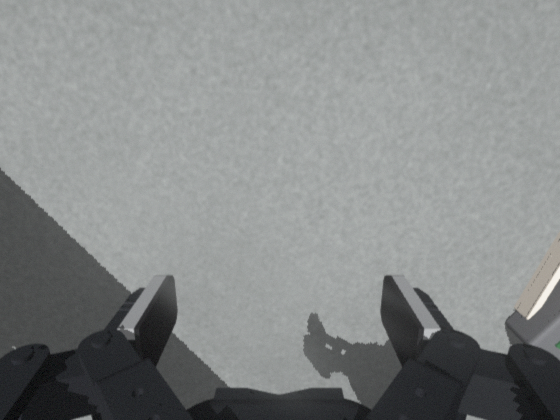

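The three look-alikes in the top view have their discs at (163,232), (298,118) and (344,336). Image left is +y, the robot's left, so (163,232) should be the cell. I'll project known points to confirm the axes and enlarge the crops.

```bash
cat > h.py <<'E'
import numpy as np, cv2
from scipy.spatial.transform import Rotation as R
from workcell import manip, snapshot
def rot(q): return R.from_quat([q[1],q[2],q[3],q[0]]).as_matrix()
class Cam:
    def __init__(s,name):
        if name=="wrist":
            st=manip.get_state(); T=np.eye(4);T[:3,:3]=rot(st["tool_rot"]);T[:3,3]=st["position"]
        d=snapshot(name); s.img=d["img"]; s.K=d["mtx"]
        if name=="wrist":
            M=T@d["mount"]; s.Rm=M[:3,:3]; s.p=M[:3,3]
        else: s.Rm=rot(d["attitude"]); s.p=d["xyz"]
    def proj(s,P):
        c=(np.atleast_2d(P)-s.p)@s.Rm; c=c*[1,-1,-1]
        return (c@s.K.T)[:,:2]/c[:,2:]
    def at(s,uv,z):
        uv=np.atleast_2d(uv); d=np.c_[uv,np.ones(len(uv))]@np.linalg.inv(s.K).T*[1,-1,-1]@s.Rm.T
        return s.p+d*((z-s.p[2])/d[:,2])[:,None]
E
python3 - <<'E'
from h import *
c=Cam("top")
print(c.proj([[0,0,0],[.3,.3,0],[.3,-.3,0]]))
print("discs@22mm",c.at([[163,232],[298,118],[344,336]],.022).round(3))
print("bases",c.at([[200,155],[355,157],[372,228]],0).round(3))
def crop(n,x0,y0,x1,y1,f):
    cv2.imwrite(f"pics/{n}.png",cv2.resize(c.img[y0:y1,x0:x1],None,fx=f,fy=f,interpolation=cv2.INTER_CUBIC))
crop("topcell",130,205,205,310,5)
crop("toppress",225,165,345,260,6)
E
```

```text
[[277.77982317 475.91674441]
 [150.18903411 337.15531096]
 [407.47534493 338.590198  ]]
discs@22mm [[ 0.546  0.276  0.022]
 [ 0.832 -0.047  0.022]
 [ 0.306 -0.151  0.022]]
bases [[ 0.744  0.197  0.   ]
 [ 0.738 -0.189  0.   ]
 [ 0.56  -0.225  0.   ]]
```

View pics/topcell.png

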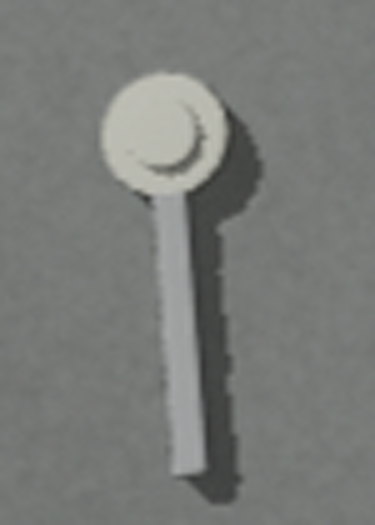

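View pics/toppress.png

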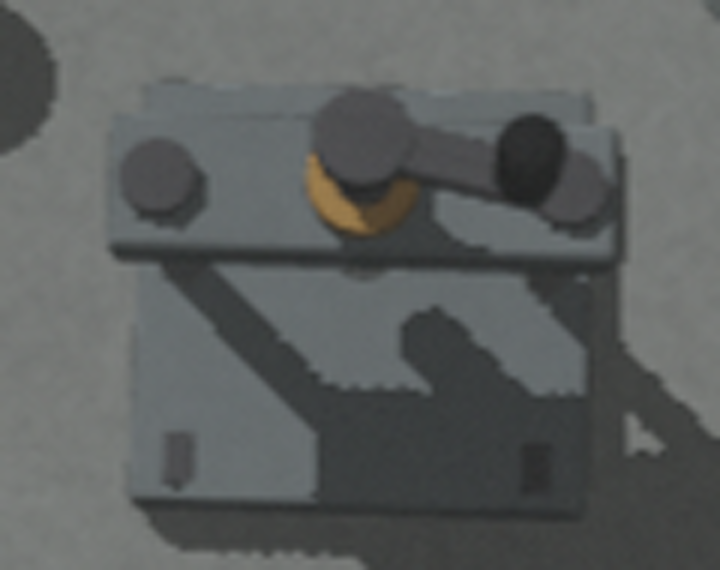

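The crop confirms the cell: disc at top-view pixel (163,232), handle end at (168,300), farthest to +y. In the press crop, the bed corners are at about (247,248), (322,251), (249,179) and (323,181). The hub is at (286,188) and the knob at (313.5,190). I'll fit the poses next.

Run:
```python
from h import *
from scipy.optimize import least_squares
c=Cam("top"); s=Cam("scene")
cv2.imwrite("pics/scpress.png",cv2.resize(s.img[180:310,215:345],None,fx=4.5,fy=4.5,interpolation=cv2.INTER_CUBIC))
cv2.imwrite("pics/sccell.png",cv2.resize(s.img[145:200,240:340],None,fx=6,fy=6,interpolation=cv2.INTER_CUBIC))
uv=np.array([[130,497],[580,515],[143,86],[594,96]])/6+[225,165]
P=c.at(uv,.03); print(P.round(4)); 
print(np.linalg.norm(P[0]-P[1]),np.linalg.norm(P[2]-P[3]),np.linalg.norm(P[0]-P[2]),np.linalg.norm(P[1]-P[3]))
L=np.array([[-.095,.09,.03],[-.095,-.09,.03],[.075,.09,.03],[.075,-.09,.03]])
f=lambda q:(c.proj(L@R.from_euler('z',q[2]).as_matrix().T+[q[0],q[1],0])-uv).ravel()
r=least_squares(f,[.6,0,0]); print("press",r.x,r.fun.round(2))
uvb=np.array([[112,118],[612,130],[108,245],[615,258]])/6+[225,165]
print("bridge",c.at(uvb,.178).round(4),c.at(uvb,.178).mean(0))
# cell
d=c.at([163,231.9],.022)[0]; e=c.at([130+189/5,205+473/5],.022)[0]
print("cell",d,e,np.linalg.norm(d-e),np.degrees(np.arctan2(*(d-e)[1::-1])))
```

```text
[[ 0.5073  0.0747  0.03  ]
 [ 0.5006 -0.1013  0.03  ]
 [ 0.6734  0.0719  0.03  ]
 [ 0.6693 -0.1088  0.03  ]]
0.17614479171119948 0.18080276029707631 0.16610231373310244 0.1687854412573793
press [ 0.59770475 -0.01615458 -0.03056246] [-0.85  0.75  0.82  0.28  0.19 -0.83 -0.17 -0.26]
bridge [[ 0.623   0.0724  0.178 ]
 [ 0.6187 -0.1037  0.178 ]
 [ 0.5772  0.0731  0.178 ]
 [ 0.5728 -0.1042  0.178 ]] [ 0.59791913 -0.01558317  0.178     ]
cell [0.54604978 0.27574171 0.022     ] [0.38643613 0.25749409 0.022     ] 0.1606533292688799 6.521949741506349
```

View pics/scpress.png

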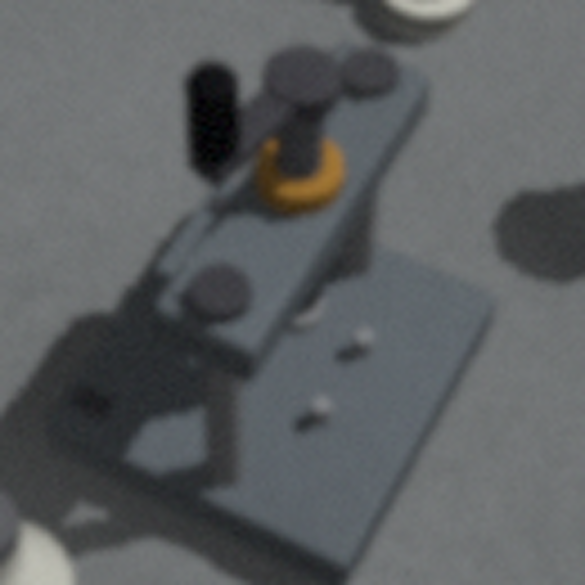

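View pics/sccell.png

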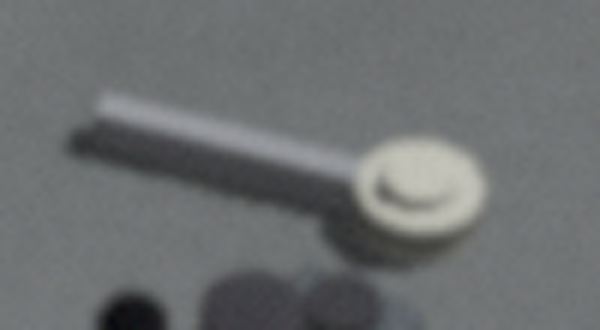

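Run:
```python
from h import *
from scipy.optimize import least_squares
c=Cam("top"); s=Cam("scene")
def tri(u1,u2):
    r=least_squares(lambda P:np.r_[c.proj(P)[0]-u1,s.proj(P)[0]-u2],[.6,0,.2]); return r.x.round(4),r.fun.round(2)
T=lambda x,y:np.array([x/6+225,y/6+165]); S=lambda x,y:np.array([x/4.5+215,y/4.5+180])
print("hub top",tri(T(365,137),S(302,72)))
print("knob top",tri(T(532,143),S(212,78)))
print("knob bottom",)
for z in (.24,.26,.28,.3): print(z,c.at(T(532,143),z),s.at(S(212,78),z),c.at(T(365,137),z),s.at(S(302,72),z))
# foot underside seen in scene crop (305,320)
print("foot", [s.proj([.598,-.016,z]) for z in (.058,.07,.08,.09,.1)], S(308,318))
cd=c.at([163,231.9],.022)[0]
print("cell",tri(np.array([163,231.9]),np.array([240+420/6,145+186/6])))
print("cell end",tri(np.array([167.8,299.6]),np.array([240+103/6,145+104/6])))
```

```text
hub top (array([ 0.5999, -0.0155,  0.2512]), array([-0.6 , -0.81, -0.93,  0.25]))
knob top (array([ 0.587 , -0.0683,  0.2938]), array([-0.44, -0.55, -0.62,  0.17]))
knob bottom
0.24 [[ 0.59896183 -0.07211783  0.24      ]] [[ 0.56432889 -0.02548185  0.24      ]] [[ 0.60097931 -0.01672426  0.24      ]] [[ 0.59692401 -0.00500304  0.24      ]]
0.26 [[ 0.59410865 -0.07099984  0.26      ]] [[ 0.57303931 -0.04110316  0.26      ]] [[ 0.59608703 -0.01667983  0.26      ]] [[ 0.60447805 -0.02135088  0.26      ]]
0.28 [[ 0.58925547 -0.06988186  0.28      ]] [[ 0.58174973 -0.05672447  0.28      ]] [[ 0.59119475 -0.01663539  0.28      ]] [[ 0.61203209 -0.03769872  0.28      ]]
0.3 [[ 0.58440229 -0.06876388  0.3       ]] [[ 0.59046015 -0.07234578  0.3       ]] [[ 0.58630246 -0.01659096  0.3       ]] [[ 0.61958612 -0.05404656  0.3       ]]
foot [array([[278.81507716, 253.36161907]]), array([[278.88627094, 250.36412987]]), array([[278.94674335, 247.81804543]]), array([[279.00828543, 245.2269244 ]]), array([[279.07092581, 242.58956116]])] [283.44444444 250.66666667]
cell (array([0.5481, 0.2776, 0.0183]), array([-0.39, -0.59, -0.79,  0.22]))
cell end (array([0.3883, 0.2602, 0.0163]), array([-0.58, -0.74, -1.12,  0.3 ]))
```

```bash
cat >> h.py <<'E'
def plan(target, yaw_y=None):
    """shift in tool axes to target TCP; turn units so that tool y lies along world yaw_y (mod pi)"""
    st=manip.get_state(); Rm=rot(st["tool_rot"]); sh=Rm.T@(np.array(target)-st["position"])
    print("t",round(st["time"],2),"TCP",st["position"].round(4),"F",st["wrist_force"].round(2),"M",st["ft_torque"].round(2),"w",round(st["width"],4))
    print("tool axes cols\n",Rm.round(3)); print("shift",sh.round(4))
    if yaw_y is not None:
        cur=np.arctan2(Rm[1,1],Rm[0,1]); dd=np.degrees(cur-yaw_y)  # +turn = clockwise
        for k in(-180,0,180): print("turn opt",(dd+k)/8, "j6",st["joint_pos"][5])
E
python3 -c "
from h import *
plan([.407,.2607,.15],np.radians(96.5))"
```

```text
t 0.4 TCP [ 0.161  -0.4996  0.2392] F [ 0.39 -0.61 -0.  ] M [-0.01  0.01 -0.04] w 0.0857
tool axes cols
 [[-0.     0.307 -0.952]
 [ 0.    -0.952 -0.307]
 [-1.    -0.    -0.   ]]
shift [ 0.0894 -0.6482 -0.4673]
turn opt -43.57952241241293 j6 1.431524862216398
turn opt -21.079522412412928 j6 1.431524862216398
turn opt 1.4204775875870723 j6 1.431524862216398
```

apply_moves([
  [0,[0,-0.032,-0.023],-1.05],
  [0,[0,-0.065,-0.047],-2.1],
  [0,[0,-0.097,-0.07],-3.15],
  [0,[0,-0.13,-0.093],-4.2],
  [0,[0,-0.162,-0.117],-5.25],
  [0,[0,-0.194,-0.14],-6.3],
  [0,[0,-0.227,-0.163],-7.35],
  [0,[0,-0.259,-0.187],-8.4],
  [0,[0,-0.292,-0.21],-9.45],
  [0,[0,-0.324,-0.233],-10.5],
  [0,[0,-0.356,-0.257],-11.6],
  [0,[0.01,-0.389,-0.28],-12.6],
  [0,[0.02,-0.421,-0.303],-13.7],
  [0,[0.03,-0.454,-0.327],-14.7],
  [0,[0.04,-0.486,-0.35],-15.8],
  [0,[0.05,-0.518,-0.374],-16.8],
  [0,[0.06,-0.551,-0.397],-17.9],
  [0,[0.07,-0.583,-0.42],-18.9],
  [0,[0.08,-0.616,-0.444],-20],
  [0,[0.085,-0.648,-0.467],-21.08],
])

```text
time: 2.4
position: [0.4067, 0.2621, 0.1535]
tool_rot: [0.706, -0.041, 0.706, 0.041]
wrist_force: [0.9, -0.7, 0.5]
width: 0.0851
```

Run:
```python
from h import *
plan([.407,.2607,.15],np.radians(96.5))
c=Cam("wrist"); cv2.imwrite("pics/w1.png",c.img)
print("pred grip",c.proj([[.407,.2607,.022],[.3865,.2575,.022],[.546,.276,.022]]).round(1))
```

```text
t 2.4 TCP [0.4067 0.2621 0.1535] F [ 0.9  -0.71  0.5 ] M [-0.04 -0.03  0.04] w 0.0851
tool axes cols
 [[-0.    -0.115  0.993]
 [-0.     0.993  0.115]
 [-1.    -0.    -0.001]]
shift [ 0.0035 -0.0014  0.0002]
turn opt -22.483454265218313 j6 0.30555150204432235
turn opt 0.016545734781686264 j6 0.30555150204432235
turn opt 22.516545734781687 j6 0.30555150204432235
pred grip [[275.8 200.8]
 [274.6 174.7]
 [275.3 349.7]]
```

View pics/w1.png

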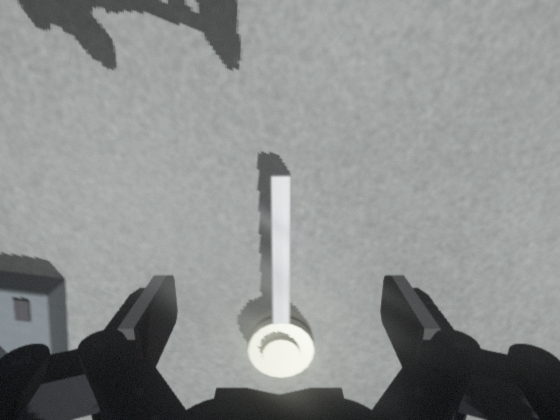

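The wrist view shows the handle end at (281,176) and the disc at (281,349), about 5 px right of my prediction. I'll recompute from the wrist camera.

Run:
```python
from h import *
c=Cam("wrist")
g=cv2.cvtColor(c.img,cv2.COLOR_BGR2GRAY)
for r in (180,200,230,260,300):
    w=np.where(g[r,262:300]>205)[0]+262; print(r,w.min(),w.max())
e=c.at([281,176],.022)[0]; d=c.at([281,344],.028)[0]; print(e,d,np.linalg.norm((e-d)[:2]),np.degrees(np.arctan2(*(d-e)[1::-1])))
u=(d-e)/np.linalg.norm((d-e)[:2]); gp=e+u*.022; print(gp)
plan([gp[0],gp[1],.012],np.radians(96.5))
```

```text
180 265 282
200 265 282
230 266 282
260 266 281
300 266 281
[0.38925501 0.26706124 0.022     ] [0.53673679 0.28596751 0.028     ] 0.14868867382587792 7.305128256682727
[0.41107644 0.26985862 0.02288776]
t 2.5 TCP [0.4078 0.264  0.1535] F [ 1.1  -0.47 -0.63] M [-0.03  0.01  0.  ] w 0.0856
tool axes cols
 [[ 0.001 -0.117  0.993]
 [ 0.001  0.993  0.117]
 [-1.     0.001  0.001]]
shift [0.1415 0.0053 0.0039]
turn opt -22.472274059968207 j6 0.3059057041510191
turn opt 0.02772594003179418 j6 0.3059057041510191
turn opt 22.527725940031793 j6 0.3059057041510191
```

Run:
```python
from h import *
c=Cam("wrist")
g=cv2.cvtColor(c.img,cv2.COLOR_BGR2GRAY)
cs=[]
for r in (185,200,230,260,300):
    w=np.where(g[r,255:300]>205)[0]+255; cs.append([(w.min()+w.max())/2,r])
print(cs)
col=g[:,274]; w=np.where(col[100:340]>205)[0]+100; print("end row",w.min())
m=(g>200).astype(np.uint8)
n,l,s,ce=cv2.connectedComponentsWithStats(m); print(s[1:][s[1:,4]>100])
P=c.at(cs,.022); print(P.round(4)); k=np.polyfit(P[:,0],P[:,1],1); print(k,np.degrees(np.arctan(k[0])))
e=c.at([274,w.min()-.5],.022)[0]; print("end",e)
u=np.array([1,k[0]])/np.hypot(1,k[0]); gp=e[:2]+u*.022; print("grip",gp)
plan([gp[0],gp[1],.012],np.arctan(k[0])+np.pi/2)
cv2.imwrite("pics/w2.png",c.img)
```

```text
[[np.float64(277.5), 185], [np.float64(277.0), 200], [np.float64(277.0), 230], [np.float64(277.0), 260], [np.float64(277.5), 300]]
end row 175
[[ 244  174   67  202 5017]]
[[0.3955 0.2626 0.022 ]
 [0.4075 0.2636 0.022 ]
 [0.4324 0.2665 0.022 ]
 [0.4587 0.2696 0.022 ]
 [0.4961 0.2743 0.022 ]]
[0.11715351 0.21602215] 6.681942741854837
end [0.38765372 0.25904125 0.022     ]
grip [0.40950428 0.26160112]
t 2.55 TCP [0.4068 0.262  0.1537] F [ 0.06 -0.68 -0.3 ] M [-0.06  0.01 -0.02] w 0.0853
tool axes cols
 [[-0.001 -0.112  0.994]
 [-0.     0.994  0.112]
 [-1.    -0.    -0.001]]
shift [ 0.1417 -0.0006  0.0027]
turn opt -22.530313439722697 j6 0.30842381252932455
turn opt -0.030313439722695883 j6 0.30842381252932455
turn opt 22.469686560277303 j6 0.30842381252932455
```

View pics/w2.png

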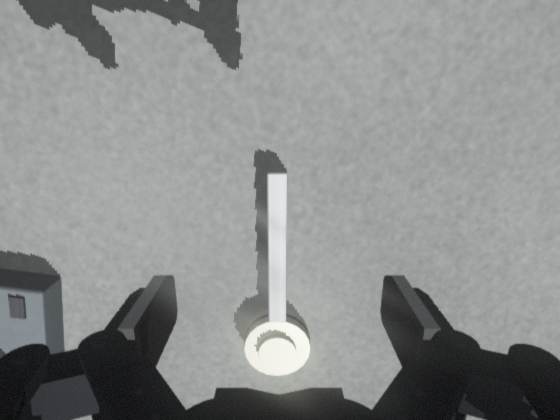

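Settled view: handle centreline at column 277, end at row 175. That puts the grip point at about (0.4095, 0.264). Descending and gripping.

apply_moves([
  [0,[0.03,0.0015,0.0025],0],
  [0,[0.07,0.0015,0.0025],0],
  [0,[0.105,0.0015,0.0025],0],
  [0,[0.125,0.0015,0.0025],0],
  [0,[0.135,0.0015,0.0025],0],
  [0,[0.14,0.0015,0.0025],0],
  [0,[0.1415,0.0015,0.0025],0],
  [0,[0.1415,0.0015,0.0025],0],
  [255,[0.1415,0.0015,0.0025],0],
  [255,[0.1415,0.0015,0.0025],0],
  [255,[0.1415,0.0015,0.0025],0],
  [255,[0.1415,0.0015,0.0025],0],
  [255,[0.1415,0.0015,0.0025],0],
  [255,[0.1415,0.0015,0.0025],0],
  [255,[0.1415,0.0015,0.0025],0],
  [255,[0.1415,0.0015,0.0025],0],
])

```text
time: 4.15
position: [0.4092, 0.2623, 0.0131]
tool_rot: [0.706, -0.039, 0.706, 0.039]
wrist_force: [-2.6, 0.5, 6.3]
width: 0.0143
```

Run:
```python
from h import *
plan([.40,.2607,.06],np.radians(96.5))
c=Cam("wrist"); cv2.imwrite("pics/w3.png",c.img)
```

```text
t 4.15 TCP [0.4092 0.2623 0.0131] F [-2.61  0.5   6.31] M [0.07 0.22 0.17] w 0.0143
tool axes cols
 [[ 0.    -0.109  0.994]
 [ 0.     0.994  0.109]
 [-1.     0.     0.   ]]
shift [-0.0469 -0.0006 -0.0093]
turn opt -22.528801792906314 j6 0.30991718817213537
turn opt -0.02880179290631327 j6 0.30991718817213537
turn opt 22.471198207093686 j6 0.30991718817213537
```

View pics/w3.png

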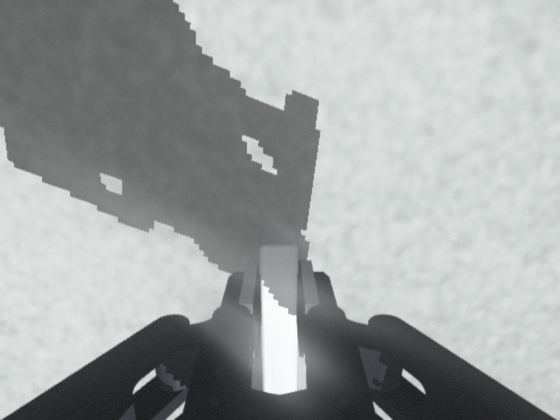

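Gripped: opening 14 mm, across the bar. Lifting to check the hold.

apply_moves([
  [255,[-0.01,0,0],0],
  [255,[-0.03,0,0],0],
  [255,[-0.055,0,0],0],
  [255,[-0.08,0,0],0],
  [255,[-0.1,0,0],0],
  [255,[-0.1,0,0],0],
  [255,[-0.1,0,0],0],
])

```text
time: 4.9
position: [0.4088, 0.262, 0.1126]
tool_rot: [0.706, -0.039, 0.706, 0.039]
wrist_force: [-0.8, -0.3, -3.5]
width: 0.0147
```

Run:
```python
from h import *
plan([.383,-.0102,.113],np.radians(88.45))
c=Cam("scene"); cv2.imwrite("pics/s4.png",c.img)
c=Cam("wrist"); cv2.imwrite("pics/w4.png",c.img)
```

```text
t 4.9 TCP [0.4088 0.262  0.1126] F [-0.84 -0.28 -3.55] M [-0.02  0.32 -0.  ] w 0.0147
tool axes cols
 [[-0.    -0.109  0.994]
 [-0.     0.994  0.109]
 [-1.    -0.    -0.   ]]
shift [-0.0004 -0.2678 -0.0553]
turn opt -21.524732771120906 j6 0.31007274759926395
turn opt 0.975267228879093 j6 0.31007274759926395
turn opt 23.475267228879094 j6 0.31007274759926395
```

View pics/s4.png

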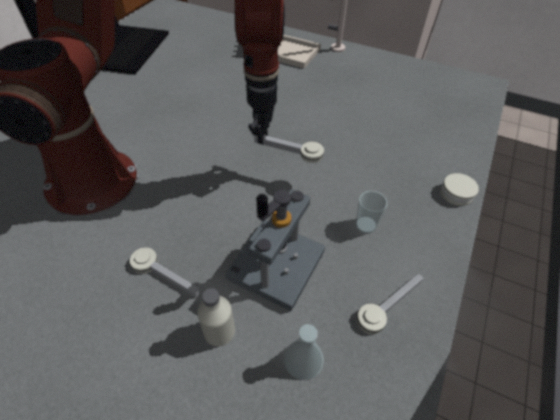

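View pics/w4.png

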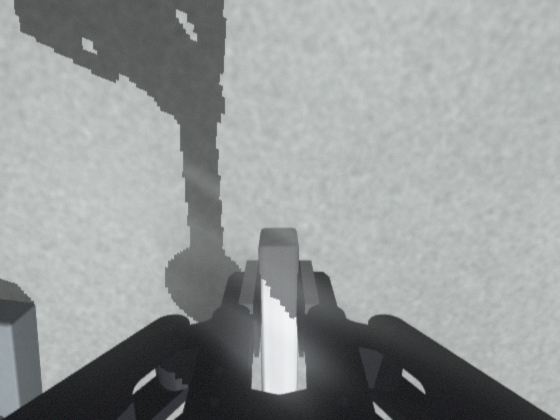

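Run:
```python
from h import *
w=Cam("wrist"); s=Cam("scene"); t=Cam("top")
st=manip.get_state(); Rm=rot(st["tool_rot"]); p=st["position"]
# pitch model: cell coordinates (grip at x=-0.14, z=z0) rotated by a about tool y at grip
def pt(cx,cz,a,off=0.):
    dx=cx+.14+off; dz=cz-.0131
    fwd=dx*np.cos(a)+dz*np.sin(a); up=-dx*np.sin(a)+dz*np.cos(a)
    return p+Rm@np.array([-up,0,fwd])
for a in (0,5,10,15,20):
    A=np.radians(a)
    print(a,"wrist end top/bot",w.proj(pt(-.162,.022,A)).round(1),w.proj(pt(-.162,0,A)).round(1),"scene disc top",s.proj(pt(0,.028,A)).round(1),"top",t.proj(pt(0,.028,A)).round(1))
cv2.imwrite("pics/s4c.png",cv2.resize(s.img[120:180,240:340],None,fx=6,fy=6,interpolation=cv2.INTER_CUBIC))
cv2.imwrite("pics/t4c.png",cv2.resize(t.img[205:310,120:210],None,fx=5,fy=5,interpolation=cv2.INTER_CUBIC))
```

```text
0 wrist end top/bot [[276.6 250.5]] [[276.9 229.7]] scene disc top [[312.  146.7]] top [[151.8 223.8]]
5 wrist end top/bot [[276.6 254.7]] [[276.9 229.1]] scene disc top [[311.9 150.4]] top [[153.1 224.4]]
10 wrist end top/bot [[276.6 259.2]] [[276.8 228.9]] scene disc top [[311.4 153.9]] top [[154.5 225.5]]
15 wrist end top/bot [[276.6 264.1]] [[276.8 229.2]] scene disc top [[310.5 157.2]] top [[155.8 227. ]]
20 wrist end top/bot [[276.6 269.3]] [[276.8 229.9]] scene disc top [[309.3 160.3]] top [[157.1 228.9]]
```

View pics/s4c.png

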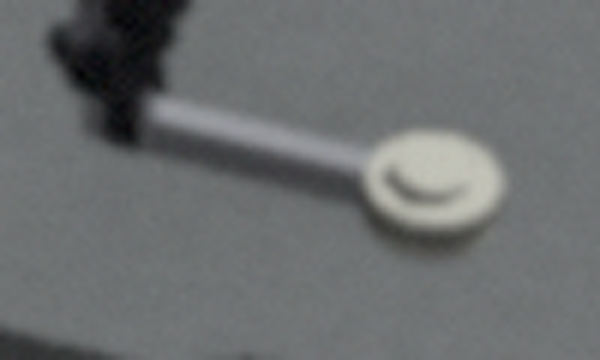

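View pics/t4c.png

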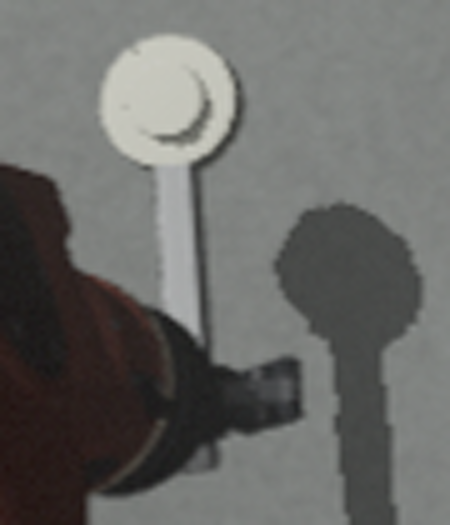

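The hold is good: boss at scene pixel (313,149), so the disc droops only about 2–3°. Moving to the front of the press.

apply_moves([
  [255,[0,-0.01,-0.002],0.05],
  [255,[0,-0.03,-0.006],0.1],
  [255,[0,-0.06,-0.012],0.2],
  [255,[0,-0.09,-0.018],0.35],
  [255,[0,-0.12,-0.025],0.45],
  [255,[0,-0.15,-0.031],0.55],
  [255,[0,-0.18,-0.037],0.65],
  [255,[0,-0.21,-0.043],0.75],
  [255,[0,-0.24,-0.05],0.85],
  [255,[0,-0.258,-0.053],0.95],
  [255,[0,-0.266,-0.055],0.975],
  [255,[0,-0.268,-0.0553],0.975],
  [255,[0,-0.268,-0.0553],0.975],
  [255,[0,-0.268,-0.0553],0.975],
])

```text
time: 6.55
position: [0.3832, -0.0097, 0.1127]
tool_rot: [0.707, 0.009, 0.707, -0.009]
wrist_force: [-0.1, -0.4, -4.2]
width: 0.0144
```

Run:
```python
from h import *
plan([.383,-.0102,.055],np.radians(88.45))
s=Cam("scene"); t=Cam("top")
cv2.imwrite("pics/s5.png",cv2.resize(s.img[160:310,175:345],None,fx=4,fy=4,interpolation=cv2.INTER_CUBIC))
cv2.imwrite("pics/t5.png",cv2.resize(t.img[165:360,200:360],None,fx=3,fy=3,interpolation=cv2.INTER_CUBIC))
```

```text
t 6.55 TCP [ 0.3832 -0.0097  0.1127] F [-0.13 -0.38 -4.18] M [ 0.01  0.23 -0.  ] w 0.0144
tool axes cols
 [[-0.     0.026  1.   ]
 [ 0.     1.    -0.026]
 [-1.     0.    -0.   ]]
shift [ 0.0577 -0.0006 -0.0002]
turn opt -22.491945902989844 j6 -0.19084472998874183
turn opt 0.008054097010154238 j6 -0.19084472998874183
turn opt 22.508054097010156 j6 -0.19084472998874183
```

View pics/s5.png

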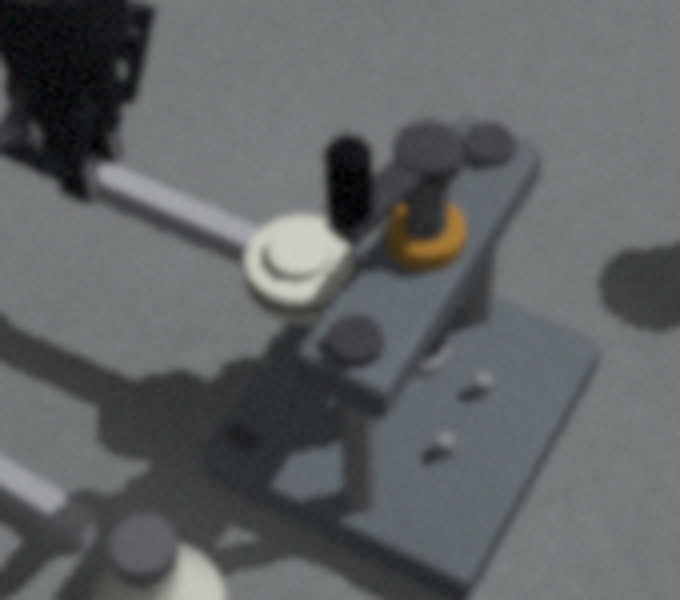

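View pics/t5.png

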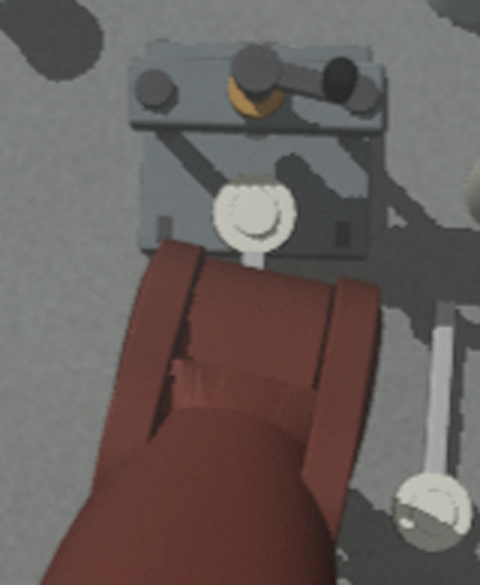

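The disc is in line with the screw: top crop disc (255,212), hub (257,70). Lowering.

apply_moves([
  [255,[0.01,0,0],0],
  [255,[0.025,0,0],0],
  [255,[0.04,0,0],0],
  [255,[0.05,0,0],0],
  [255,[0.055,0,0.005],0],
  [255,[0.0575,0,0.012],0],
  [255,[0.0575,0,0.02],0],
  [255,[0.0575,0,0.02],0],
  [255,[0.0575,0,0.02],0],
])

```text
time: 7.55
position: [0.4038, -0.0109, 0.0556]
tool_rot: [0.707, 0.009, 0.707, -0.01]
wrist_force: [-0.1, 0.1, -2.8]
width: 0.0143
```

Run:
```python
from h import *
plan([.4581,-.0122,.043],np.radians(88.45))
```

```text
t 7.55 TCP [ 0.4038 -0.0109  0.0556] F [-0.06  0.08 -2.78] M [-0.02  0.28  0.01] w 0.0143
tool axes cols
 [[ 0.001  0.027  1.   ]
 [-0.     1.    -0.027]
 [-1.    -0.     0.001]]
shift [0.0126 0.0001 0.0543]
turn opt -22.498077354572352 j6 -0.1816679118233043
turn opt 0.0019226454276489052 j6 -0.1816679118233043
turn opt 22.501922645427648 j6 -0.1816679118233043
```

apply_moves([
  [255,[0.003,0,0],0],
  [255,[0.006,0,0],0],
  [255,[0.008,0,0],0],
  [255,[0.0095,0,0],0],
  [255,[0.0105,0,0],0],
  [255,[0.0105,0,0],0],
])

```text
time: 8.15
position: [0.4032, -0.0109, 0.0447]
tool_rot: [0.707, 0.01, 0.707, -0.01]
wrist_force: [-0.1, 0.4, -4.1]
width: 0.0141
```

apply_moves([
  [255,[0.001,0,0],0],
  [255,[0.001,0,0],0],
])

```text
time: 8.35
position: [0.4034, -0.0109, 0.0438]
tool_rot: [0.707, 0.01, 0.707, -0.01]
wrist_force: [0.3, 0.9, -3.3]
width: 0.0148
```

Run:
```python
from h import *
plan([.4581,-.0122,.043],np.radians(88.45))
s=Cam("scene")
cv2.imwrite("pics/s6.png",cv2.resize(s.img[160:310,175:345],None,fx=4,fy=4,interpolation=cv2.INTER_CUBIC))
```

```text
t 8.35 TCP [ 0.4034 -0.0109  0.0438] F [ 0.28  0.93 -3.26] M [-0.04  0.21  0.01] w 0.0148
tool axes cols
 [[ 0.     0.027  1.   ]
 [-0.     1.    -0.027]
 [-1.    -0.     0.   ]]
shift [0.0008 0.0002 0.0547]
turn opt -22.499784737350204 j6 -0.18163799448552975
turn opt 0.00021526264979461606 j6 -0.18163799448552975
turn opt 22.500215262649796 j6 -0.18163799448552975
```

View pics/s6.png

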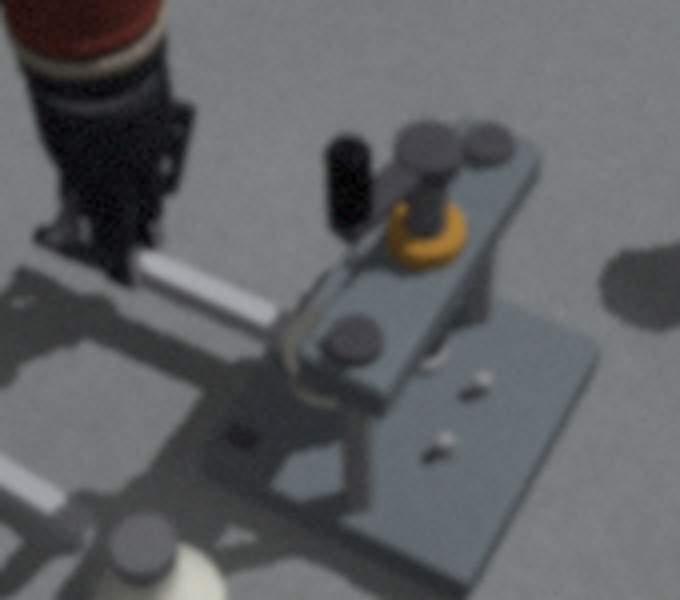

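apply_moves([
  [255,[0.001,0,0],0],
  [255,[0.0015,0,0],0],
  [255,[0.0015,0,0],0],
])

```text
time: 8.7
position: [0.4034, -0.0109, 0.0424]
tool_rot: [0.707, 0.01, 0.707, -0.01]
wrist_force: [-1.9, -0.9, 1.3]
width: 0.0144
```

apply_moves([
  [255,[0.001,0,0],0],
  [255,[0.0015,0,0],0],
  [255,[0.0015,0,0],0],
])

```text
time: 9.0
position: [0.4032, -0.0108, 0.0408]
tool_rot: [0.707, 0.01, 0.707, -0.009]
wrist_force: [-2.9, 0.0, 3.7]
width: 0.0143
```

In contact with the bed. Backing off 1 mm to lighten the load, then sliding in.

apply_moves([
  [255,[-0.0008,0,0],0],
  [255,[-0.0008,0,0.004],0],
  [255,[-0.0008,0,0.009],0],
  [255,[-0.0008,0,0.015],0],
  [255,[-0.0008,0,0.021],0],
  [255,[-0.0008,0,0.027],0],
  [255,[-0.0008,0,0.033],0],
  [255,[-0.0008,0,0.038],0],
  [255,[-0.0008,0,0.042],0],
  [255,[-0.0008,0,0.044],0],
  [255,[-0.0008,0,0.044],0],
])

```text
time: 10.1
position: [0.4475, -0.0121, 0.0418]
tool_rot: [0.707, 0.01, 0.707, -0.01]
wrist_force: [-6.5, 0.4, 10.1]
width: 0.0147
```

Run:
```python
from h import *
plan([.4581,-.0122,.0415],np.radians(88.45))
s=Cam("scene")
cv2.imwrite("pics/s7.png",cv2.resize(s.img[210:310,225:325],None,fx=6,fy=6,interpolation=cv2.INTER_CUBIC))
```

```text
t 10.1 TCP [ 0.4475 -0.0121  0.0418] F [-6.49  0.39 10.14] M [0.   0.92 0.  ] w 0.0147
tool axes cols
 [[-0.     0.027  1.   ]
 [-0.     1.    -0.027]
 [-1.    -0.    -0.   ]]
shift [0.0002 0.0001 0.0106]
turn opt -22.499355252862763 j6 -0.1634500227647392
turn opt 0.00064474713723852 j6 -0.1634500227647392
turn opt 22.500644747137237 j6 -0.1634500227647392
```

View pics/s7.png

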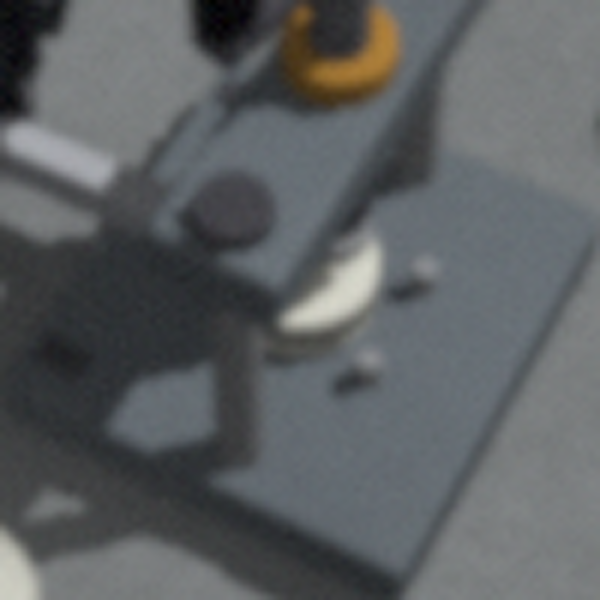

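apply_moves([
  [255,[-0.0012,0,0.001],0],
  [255,[-0.0012,0,0.003],0],
  [255,[-0.0012,0,0.005],0],
  [255,[-0.0012,0,0.006],0],
  [255,[-0.0012,0,0.006],0],
])

```text
time: 10.65
position: [0.4538, -0.0123, 0.0428]
tool_rot: [0.707, 0.01, 0.707, -0.01]
wrist_force: [-0.6, -0.8, -0.4]
width: 0.0147
```

apply_moves([
  [255,[0,0,0.001],0],
  [255,[0,0,0.002],0],
])

```text
time: 10.85
position: [0.4551, -0.0122, 0.0428]
tool_rot: [0.707, 0.01, 0.707, -0.01]
wrist_force: [-3.4, 0.0, 1.2]
width: 0.0144
```

apply_moves([
  [255,[0,0,0.001],0],
  [255,[0,0,0.0015],0],
])

```text
time: 11.05
position: [0.4569, -0.0123, 0.0428]
tool_rot: [0.707, 0.01, 0.707, -0.01]
wrist_force: [-1.1, 0.3, -0.1]
width: 0.0144
```

apply_moves([
  [255,[0,0,0.001],0],
  [255,[0,0,0.001],0],
])

```text
time: 11.25
position: [0.458, -0.0123, 0.0428]
tool_rot: [0.707, 0.01, 0.707, -0.01]
wrist_force: [-2.3, 0.7, -0.2]
width: 0.0145
```

apply_moves([
  [255,[0,0,0.001],0],
  [255,[0,0,0.001],0],
])

```text
time: 11.45
position: [0.4589, -0.0124, 0.0428]
tool_rot: [0.707, 0.01, 0.707, -0.01]
wrist_force: [-1.9, 0.0, 1.0]
width: 0.0144
```

Run:
```python
from h import *
plan([.4581,-.0122,.0415],np.radians(88.45))
s=Cam("scene")
cv2.imwrite("pics/s8.png",cv2.resize(s.img[210:310,225:325],None,fx=6,fy=6,interpolation=cv2.INTER_CUBIC))
```

```text
t 11.45 TCP [ 0.4589 -0.0124  0.0428] F [-1.91  0.01  1.04] M [ 0.04  0.46 -0.02] w 0.0144
tool axes cols
 [[ 0.     0.027  1.   ]
 [ 0.     1.    -0.027]
 [-1.     0.     0.   ]]
shift [ 0.0013  0.0002 -0.0008]
turn opt -22.49975181156921 j6 -0.15948415624605208
turn opt 0.00024818843078787037 j6 -0.15948415624605208
turn opt 22.50024818843079 j6 -0.15948415624605208
```

View pics/s8.png

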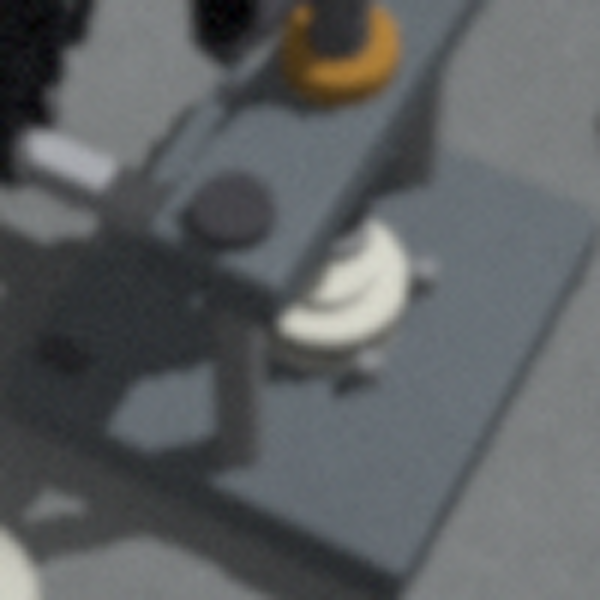

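The disc edge at crop (410,285) is almost at the pins, which are at (425,272) and (368,365). Continuing in 1 mm steps.

apply_moves([
  [255,[0,0,0.001],0],
  [255,[0,0,0.001],0],
])

```text
time: 11.7
position: [0.4599, -0.0124, 0.0428]
tool_rot: [0.707, 0.01, 0.707, -0.01]
wrist_force: [-1.8, -0.6, 1.5]
width: 0.015
```

apply_moves([
  [255,[0,0,0.001],0],
  [255,[0,0,0.001],0],
])

```text
time: 11.9
position: [0.4605, -0.0124, 0.0428]
tool_rot: [0.707, 0.01, 0.707, -0.01]
wrist_force: [-3.6, 0.9, 2.0]
width: 0.0148
```

apply_moves([
  [255,[0,0,0.001],0],
  [255,[0,0,0.001],0],
])

```text
time: 12.1
position: [0.4605, -0.0124, 0.0427]
tool_rot: [0.706, 0.01, 0.708, -0.01]
wrist_force: [-7.7, -0.8, 7.3]
width: 0.0145
```

apply_moves([
  [255,[0,0,0.0008],0],
  [255,[0,0,0.0008],0],
  [255,[0,0,0.0008],0],
])

```text
time: 12.4
position: [0.4606, -0.0124, 0.0426]
tool_rot: [0.706, 0.009, 0.708, -0.01]
wrist_force: [-9.9, -0.6, 9.3]
width: 0.0145
```

Run:
```python
from h import *
plan([.4581,-.0122,.0415],np.radians(88.45))
s=Cam("scene")
cv2.imwrite("pics/s9.png",cv2.resize(s.img[240:280,265:315],None,fx=12,fy=12,interpolation=cv2.INTER_CUBIC))
for y in (-.0231,.0231,0): 
    P=np.array([.598,-.016,0])+R.from_euler('z',-.027).as_matrix()@[.0275,y,.044]; print(s.proj(P))
```

```text
t 12.4 TCP [ 0.4606 -0.0124  0.0426] F [-9.91 -0.6   9.33] M [-0.08  2.   -0.01] w 0.0145
tool axes cols
 [[-0.003  0.027  1.   ]
 [-0.     1.    -0.027]
 [-1.    -0.    -0.003]]
shift [ 0.0011  0.0001 -0.0025]
turn opt -22.499899787514238 j6 -0.15818230023588717
turn opt 0.00010021248576187236 j6 -0.15818230023588717
turn opt 22.500100212485762 j6 -0.15818230023588717
[[284.78113055 269.40754211]]
[[294.02141297 254.13487674]]
[[289.46937602 261.6586443 ]]
```

View pics/s9.png

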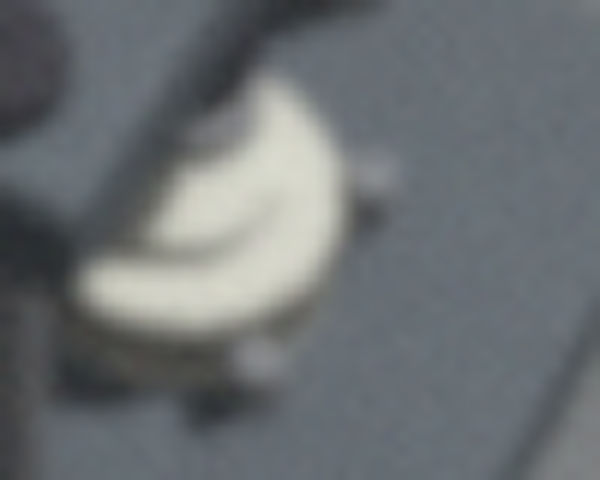

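Home: the disc touches both pins in the crop, at (360,180) and (258,350), and the push met 10 N without advancing. Relaxing the push, releasing and rising.

apply_moves([
  [255,[0,0,-0.0008],0],
  [255,[0,0,-0.0012],0],
  [180,[0,0,-0.0012],0],
  [60,[0,0,-0.0012],0],
  [0,[0,0,-0.0012],0],
  [0,[0,0,-0.0012],0],
  [0,[0,0,-0.0012],0],
  [0,[0,0,-0.0012],0],
  [0,[-0.005,0,-0.0012],0],
  [0,[-0.015,0,-0.0012],0],
  [0,[-0.035,0,-0.0012],0],
  [0,[-0.06,0,-0.01],0],
  [0,[-0.1,0,-0.03],0],
  [0,[-0.15,0,-0.05],0],
  [0,[-0.19,0,-0.07],0],
  [0,[-0.23,0,-0.07],0],
  [0,[-0.25,0,-0.07],0],
  [0,[-0.25,0,-0.07],0],
])

```text
time: 14.25
position: [0.3939, -0.0109, 0.2964]
tool_rot: [0.709, 0.009, 0.705, -0.01]
wrist_force: [-0.6, -0.2, -0.2]
width: 0.0855
```

Run:
```python
from h import *
plan([.587,-.069,.3],np.radians(88.45))
s=Cam("scene"); w=Cam("wrist"); t=Cam("top")
cv2.imwrite("pics/s10.png",cv2.resize(s.img[240:280,265:315],None,fx=12,fy=12,interpolation=cv2.INTER_CUBIC))
cv2.imwrite("pics/w10.png",w.img)
cv2.imwrite("pics/t10.png",cv2.resize(t.img[165:365,190:390],None,fx=3,fy=3,interpolation=cv2.INTER_CUBIC))
```

```text
t 14.25 TCP [ 0.3939 -0.0109  0.2964] F [-0.63 -0.17 -0.2 ] M [ 0.02 -0.08 -0.02] w 0.0855
tool axes cols
 [[ 0.006  0.027  1.   ]
 [-0.001  1.    -0.027]
 [-1.    -0.001  0.006]]
shift [-0.0023 -0.0529  0.1946]
turn opt -22.499708602216828 j6 -0.1866295060377448
turn opt 0.00029139778317107973 j6 -0.1866295060377448
turn opt 22.500291397783172 j6 -0.1866295060377448
```

View pics/s10.png

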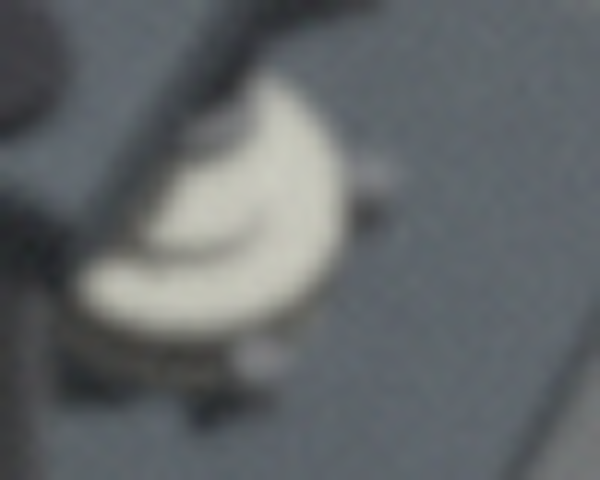

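View pics/w10.png

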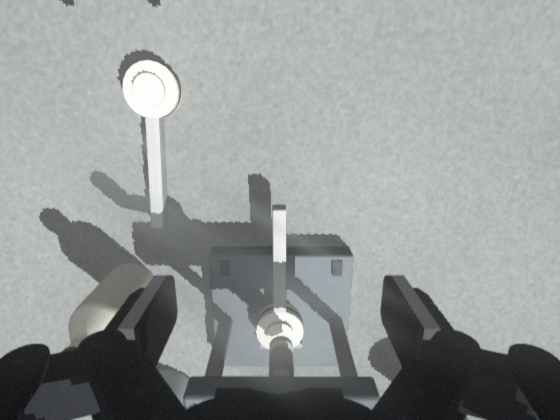

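View pics/t10.png

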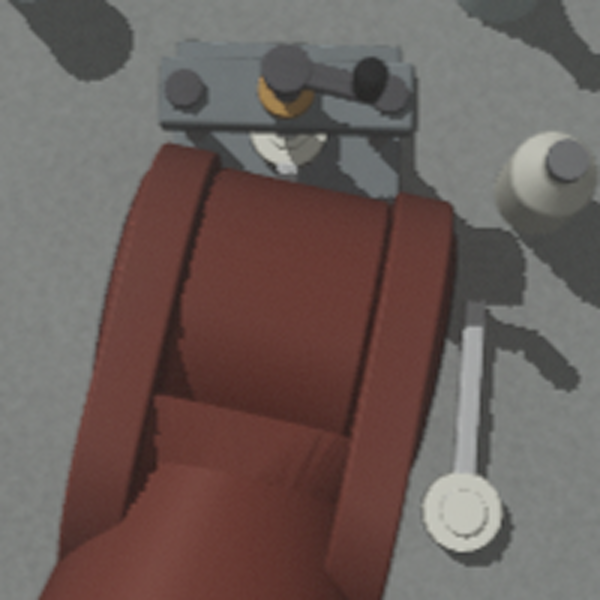

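The cell stayed home against both pins after release. Next I'll go above the knob and measure it with the wrist camera.

apply_moves([
  [0,[-0.01,-0.005,0.02],0],
  [0,[-0.03,-0.015,0.05],0],
  [0,[-0.05,-0.025,0.09],0],
  [0,[-0.063,-0.035,0.13],0],
  [0,[-0.063,-0.045,0.16],0],
  [0,[-0.063,-0.051,0.185],0],
  [0,[-0.063,-0.053,0.194],0],
  [0,[-0.063,-0.053,0.194],0],
  [0,[-0.063,-0.053,0.194],0],
])

```text
time: 15.3
position: [0.5841, -0.0684, 0.3553]
tool_rot: [0.706, 0.01, 0.708, -0.009]
wrist_force: [-0.2, 0.5, -0.1]
width: 0.0852
```

Run:
```python
from h import *
plan([.587,-.069,.272],np.radians(88.45))
w=Cam("wrist")
cv2.imwrite("pics/w11.png",w.img)
print(w.proj([[.587,-.069,.296],[.598,-.016,.253],[.587,-.069,.272]]))
```

```text
t 15.3 TCP [ 0.5841 -0.0684  0.3553] F [-0.15  0.55 -0.06] M [ 0.01  0.   -0.01] w 0.0852
tool axes cols
 [[-0.002  0.027  1.   ]
 [ 0.     1.    -0.027]
 [-1.     0.    -0.002]]
shift [ 0.0832 -0.0006  0.0031]
turn opt -22.498336572095816 j6 -0.2140522475015315
turn opt 0.001663427904183682 j6 -0.2140522475015315
turn opt 22.501663427904184 j6 -0.2140522475015315
[[276.28455291 240.71815218]
 [351.52761507 229.45585176]
 [276.49963131 226.32326783]]
```

View pics/w11.png

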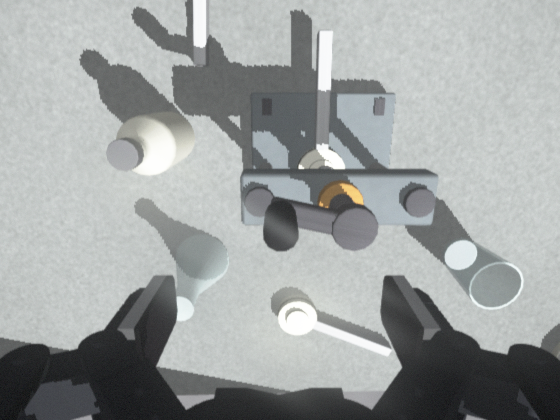

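Run:
```python
from h import *
w=Cam("wrist")
cv2.imwrite("pics/w11c.png",cv2.resize(cv2.convertScaleAbs(w.img[180:265,235:395],alpha=2,beta=10),None,fx=5,fy=5,interpolation=cv2.INTER_CUBIC))
```

```text
(no output)
```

View pics/w11c.png

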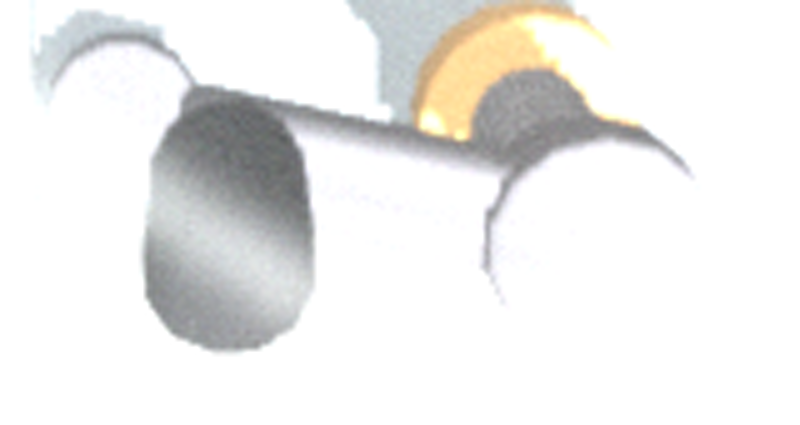

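Run:
```python
from h import *
from scipy.optimize import least_squares
w=Cam("wrist"); st=manip.get_state(); print(st["position"])
g=cv2.cvtColor(w.img,cv2.COLOR_BGR2GRAY)
# knob silhouette fit: parameters x,y,ztop with outline of cylinder r=11, length 44
m=((g<75)).astype(np.uint8)*255; sub=np.zeros_like(m); sub[196:256,258:302]=m[196:256,258:302]
n,l,s,ce=cv2.connectedComponentsWithStats(sub); i=1+np.argmax(s[1:,4]); print(s[i],ce[i])
cv2.imwrite("pics/mask11.png",(l==i).astype(np.uint8)*255)
for z in (.285,.29,.295,.3): 
    P=w.at([[281,235]],z)[0]; print(z,P, np.linalg.norm(P-w.p))
a=np.linspace(0,2*np.pi,60)
for P in ([.587,-.069,.295],[.585,-.066,.295],[.585,-.066,.299]):
    C=np.c_[np.cos(a)*.011,np.sin(a)*.011,0*a]+P; u=w.proj(C); u2=w.proj(C-[0,0,.044])
    print(P,"top",u.min(0),u.max(0),"bot",u2.min(0),u2.max(0))
u=w.at([[235+590/5,180+225/5]],.2525); print("hub top",u)
```

```text
[ 0.58420302 -0.06843584  0.35628601]
[267 197  35  31 577] [283.70190641 210.03119584]
0.285 [ 0.58834352 -0.06620279  0.285     ] 0.22148888445243745
0.29 [ 0.58631139 -0.06618353  0.29      ] 0.21609167070490948
0.295 [ 0.58427926 -0.06616427  0.295     ] 0.21069445695738154
0.3 [ 0.58224713 -0.06614502  0.3       ] 0.20529724320985354
[0.587, -0.069, 0.295] top [257.79602296 221.95274439] [294.86644979 256.25513797] bot [261.24044423 200.46293359] [292.17201956 229.72998214]
[0.585, -0.066, 0.295] top [262.71040509 218.59021514] [299.89848319 253.1022181 ] bot [265.34796942 197.61064615] [296.36141334 227.02680503]
[0.585, -0.066, 0.299] top [262.41761574 220.92614585] [300.29118973 255.98833807] bot [265.1449225  199.22166506] [296.63366901 229.03904091]
hub top [[ 0.5952828  -0.01483202  0.2525    ]]
```

Run:
```python
from h import *
w=Cam("wrist")
g=cv2.cvtColor(w.img,cv2.COLOR_BGR2GRAY)
for r in (205,215,225,232,238): print(r,g[r,256:306])
print("col281",g[192:258,281])
cv2.imwrite("pics/w11d.png",cv2.resize(w.img[190:260,250:310],None,fx=9,fy=9,interpolation=cv2.INTER_NEAREST)[:600])
```

```text
205 [128 129 128 128 124 129 127 126 126 124 125 119  83  62  53  57  53  54
  50  52  50  46  47  49  50  50  48  46  47  49  45  46  51  50  46  51
  68  91 105 106  97  98  96  94  89  88  89  83  84  79]
215 [159 152 146 143 147 150 149 153 137 104  95  93  90  85  85  83  79  78
  72  72  70  69  62  63  59  57  54  54  54  54  50  49  49  52  54  51
  44  51  52  59  87 118 122 123 121 123 124 124 124 125]
225 [193 192 198 200 194 192 189 147 101  93  98 100  95 100 101 104 105 101
 106 105 103 103 105  99 101  97  97  91  94  94  87  85  82  79  78  75
  71  69  63  63  62  75 118 122 122 121 122 123 126 126]
232 [206 205 208 206 204 203 196 120  76  71  74  77  80  81  82  86  88  93
  91  96  95  98 102 104 101 105 105 106 107 107 107 107 106 107 106 103
  99  99  97  93  89  89 132 188 192 190 190 196 198 192]
238 [207 206 206 208 206 202 201 174  93  64  64  69  66  72  71  73  74  75
  76  78  82  84  80  88  86  89  90  94  98  98 101 101 101 103 109 108
 110 109 106 107 104 120 172 189 194 189 196 193 193 192]
col281 [182 180 179 179 149  86  65  60  53  49  47  50  53  50  52  49  52  52
  50  55  54  54  58  57  63  65  68  72  76  83  87  90  95  97 103 107
 105 107 105 105 105 103 102  96  98  95  89  87  85  82  80  78  78  76
  76  77  75  98 152 194 195 195 196 191 193 196]
```

View pics/w11d.png

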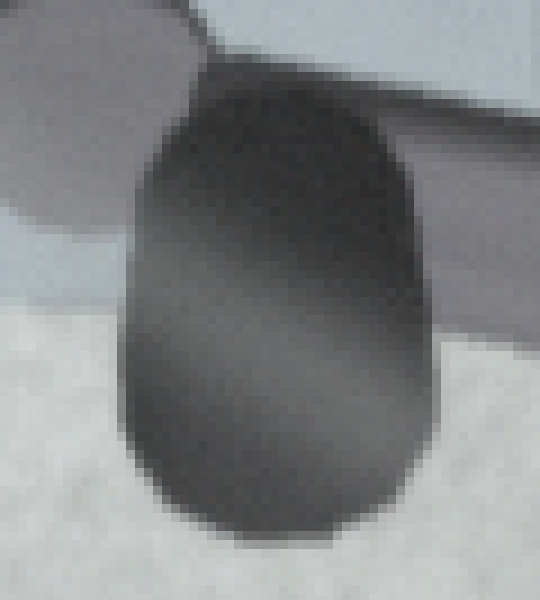

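The knob sits at (281,232) in the wrist view, with a rounded top about 35 px wide. It should be at about (0.586, -0.067), with the hub at about (0.597, -0.0155) and the arm about 101° clockwise of +x. Descending onto it.

apply_moves([
  [0,[0.02,0.0014,0.002],0],
  [0,[0.045,0.0014,0.002],0],
  [0,[0.065,0.0014,0.002],0],
  [0,[0.077,0.0014,0.002],0],
  [0,[0.083,0.0014,0.002],0],
  [0,[0.084,0.0014,0.002],0],
  [0,[0.084,0.0014,0.002],0],
])

```text
time: 16.2
position: [0.5874, -0.0675, 0.2726]
tool_rot: [0.707, 0.009, 0.707, -0.01]
wrist_force: [1.0, -0.3, -0.5]
width: 0.0855
```

Run:
```python
from h import *
plan([.586,-.067,.272],np.radians(88.45))
w=Cam("wrist"); s=Cam("scene")
cv2.imwrite("pics/w12.png",w.img)
cv2.imwrite("pics/s12.png",cv2.resize(s.img[130:280,205:345],None,fx=4,fy=4,interpolation=cv2.INTER_CUBIC))
```

```text
t 16.2 TCP [ 0.5874 -0.0675  0.2726] F [ 0.98 -0.25 -0.53] M [-0.   -0.01  0.  ] w 0.0855
tool axes cols
 [[ 0.001  0.027  1.   ]
 [-0.     1.    -0.027]
 [-1.    -0.     0.001]]
shift [ 0.0006  0.0005 -0.0014]
turn opt -22.499606359716072 j6 -0.21104907767824085
turn opt 0.0003936402839276252 j6 -0.21104907767824085
turn opt 22.500393640283928 j6 -0.21104907767824085
```

View pics/w12.png

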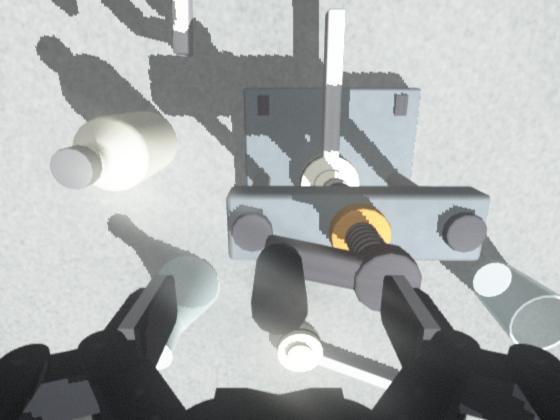

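View pics/s12.png

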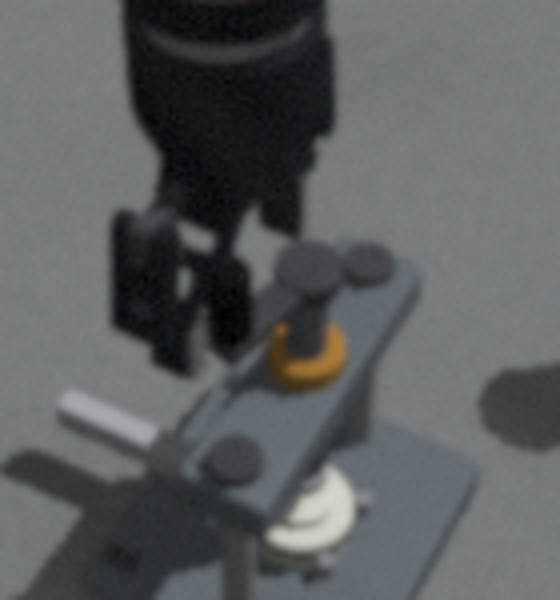

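Run:
```python
from h import *
w=Cam("wrist"); a=np.linspace(0,2*np.pi,90)
for z in (.285,.29,.295):
  for x in (.583,.586,.589):
    C=np.c_[x+np.cos(a)*.011,-.067+np.sin(a)*.011,0*a+z]; u=w.proj(C); b=w.proj(C-[0,0,.044])
    print(z,x,"top",u.min(0).round(),u.max(0).round(),"bot rowmin",b.min(0).round(),b.max(0).round())
print("hub",w.at([[390,277]],.2525))
```

```text
0.285 0.583 top [249. 269.] [306. 319.] bot rowmin [256. 228.] [300. 268.]
0.285 0.586 top [250. 276.] [306. 325.] bot rowmin [256. 233.] [300. 273.]
0.285 0.589 top [250. 283.] [306. 331.] bot rowmin [257. 239.] [300. 278.]
0.29 0.583 top [248. 276.] [307. 327.] bot rowmin [256. 232.] [300. 272.]
0.29 0.586 top [249. 283.] [307. 333.] bot rowmin [256. 237.] [300. 277.]
0.29 0.589 top [249. 290.] [307. 340.] bot rowmin [256. 243.] [300. 283.]
0.295 0.583 top [247. 283.] [308. 335.] bot rowmin [255. 235.] [301. 277.]
0.295 0.586 top [248. 290.] [308. 342.] bot rowmin [255. 241.] [301. 282.]
0.295 0.589 top [248. 297.] [308. 348.] bot rowmin [256. 247.] [301. 288.]
hub [[ 0.59464717 -0.01277062  0.2525    ]]
```

apply_moves([
  [0,[0.005,0,-0.0005],0],
  [255,[0.005,0,-0.0005],0],
  [255,[0.005,0,-0.0005],0],
  [255,[0.005,0,-0.0005],0],
  [255,[0.005,0,-0.0005],0],
  [255,[0.005,0,-0.0005],0],
  [255,[0.005,0,-0.0005],0],
  [255,[0.005,0,-0.0005],0],
])

```text
time: 17.15
position: [0.5867, -0.0674, 0.267]
tool_rot: [0.707, 0.01, 0.707, -0.009]
wrist_force: [-1.4, 1.3, 2.8]
width: 0.0206
```

Run:
```python
from h import *
plan([.587,-.067,.267],np.radians(88.45))
w=Cam("wrist"); s=Cam("scene"); t=Cam("top")
cv2.imwrite("pics/w13.png",w.img)
cv2.imwrite("pics/s13.png",cv2.resize(s.img[235:285,260:320],None,fx=12,fy=12,interpolation=cv2.INTER_CUBIC))
cv2.imwrite("pics/t13.png",cv2.resize(t.img[165:265,215:365],None,fx=5,fy=5,interpolation=cv2.INTER_CUBIC))
a=np.linspace(0,2*np.pi,90)
for z in (.062,.066,.07,.074,.078,.082):
    C=np.c_[.599+np.cos(a)*.014,-.016+np.sin(a)*.014,0*a+z]; u=(s.proj(C)-[260,235])*12
    print(z,"umax",u[u[:,0].argmax()].round(),"vmax",u[u[:,1].argmax()].round())
C=np.c_[.599+np.cos(a)*.017,-.016+np.sin(a)*.017,0*a+.058];u=(s.proj(C)-[260,235])*12;print("boss",u[u[:,0].argmax()].round(),u[u[:,1].argmax()].round())
```

```text
t 17.15 TCP [ 0.5867 -0.0674  0.267 ] F [-1.43  1.31  2.79] M [ 0.24  0.11 -0.02] w 0.0206
tool axes cols
 [[ 0.     0.027  1.   ]
 [ 0.     1.    -0.027]
 [-1.     0.     0.   ]]
shift [0.     0.0004 0.0003]
turn opt -22.49910828269245 j6 -0.21124457870500488
turn opt 0.0008917173075478987 j6 -0.21124457870500488
turn opt 22.50089171730755 j6 -0.21124457870500488
0.062 umax [306. 213.] vmax [229. 274.]
0.066 umax [306. 201.] vmax [230. 262.]
0.07 umax [307. 189.] vmax [230. 250.]
0.074 umax [307. 177.] vmax [230. 238.]
0.078 umax [308. 165.] vmax [231. 225.]
0.082 umax [308. 153.] vmax [231. 213.]
boss [321. 226.] [229. 299.]
```

View pics/w13.png

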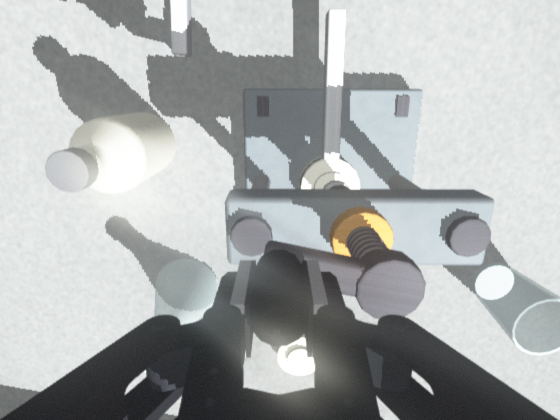

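View pics/s13.png

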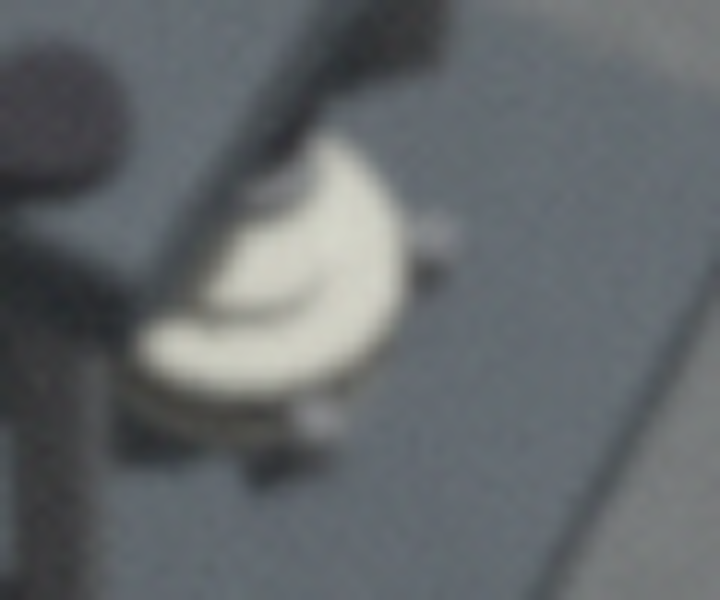

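Gripped: opening 20.6 mm on the 22 mm knob. I'll print a circle table in tool axes for the winding.

```bash
cat > circ.py <<'E'
import sys,numpy as np
# phi0 = clockwise angle from tool z now; list of increments (deg); r
p0=float(sys.argv[1]); r=55
for d in map(float,sys.argv[2].split(',')):
    a,b=np.radians(p0+d),np.radians(p0)
    print(d,"[%.4f, %.4f, %.4f]"%(.024*d/360,-.055*(np.sin(a)-np.sin(b)),.055*(np.cos(a)-np.cos(b))))
E
python3 circ.py 100 10,20,30,40,50,60
```

```text
10.0 [0.0007, 0.0025, -0.0093]
20.0 [0.0013, 0.0065, -0.0179]
30.0 [0.0020, 0.0120, -0.0258]
40.0 [0.0027, 0.0188, -0.0326]
50.0 [0.0033, 0.0267, -0.0381]
60.0 [0.0040, 0.0354, -0.0421]
```

apply_moves([
  [255,[0.0003,0.0011,-0.0047],0],
  [255,[0.0007,0.0025,-0.0093],0],
  [255,[0.0013,0.0065,-0.0179],0],
  [255,[0.002,0.012,-0.0258],0],
])

```text
time: 17.7
position: [0.5617, -0.0537, 0.265]
tool_rot: [0.708, 0.01, 0.706, -0.009]
wrist_force: [9.6, 8.5, 1.0]
width: 0.0206
```

```bash
python3 -c "
from h import *
plan([.587,-.067,.267])"; python3 circ.py 130 10,20,30,40
```

```text
t 17.7 TCP [ 0.5617 -0.0537  0.265 ] F [9.6  8.47 0.98] M [ 1.75 -2.06 -0.02] w 0.0206
tool axes cols
 [[ 0.003  0.027  1.   ]
 [ 0.002  1.    -0.027]
 [-1.     0.002  0.003]]
shift [-0.0019 -0.0126  0.0257]
10.0 [0.0007, 0.0068, -0.0068]
20.0 [0.0013, 0.0146, -0.0123]
30.0 [0.0020, 0.0233, -0.0163]
40.0 [0.0027, 0.0326, -0.0188]
```

```bash
python3 circ.py 134 5,10,20,30,40
```

```text
5.0 [0.0003, 0.0035, -0.0033]
10.0 [0.0007, 0.0072, -0.0063]
20.0 [0.0013, 0.0155, -0.0112]
30.0 [0.0020, 0.0244, -0.0147]
40.0 [0.0027, 0.0338, -0.0165]
```

Radial force is -12.7 N, so my phase was off by about 4°. I'll correct it inward by (+1.4, +1.4) mm.

apply_moves([
  [255,[0.0003,0.0045,-0.0023],0],
  [255,[0.0007,0.0086,-0.0049],0],
  [255,[0.0013,0.0169,-0.0098],0],
  [255,[0.002,0.0258,-0.0133],0],
  [255,[0.0027,0.0352,-0.0151],0],
])

```text
time: 18.2
position: [0.5454, -0.0195, 0.2623]
tool_rot: [0.706, 0.009, 0.708, -0.01]
wrist_force: [-2.7, -1.5, 8.0]
width: 0.0204
```

```bash
cat >> h.py <<'E'
def ft(phi):
    """tangential / radial(outward) force on tool at clockwise angle phi (deg, from tool z)"""
    st=manip.get_state(); f=rot(st["tool_rot"]).T@st["wrist_force"]; a=np.radians(phi)
    print("t",round(st["time"],2),"pos",st["position"].round(4),"tang",round(-f[2]*np.sin(a)-f[1]*np.cos(a),2),"rad",round(f[2]*np.cos(a)-f[1]*np.sin(a),2),"ax",round(f[0],2))
E
python3 -c "
from h import *
ft(174)
from scipy.optimize import least_squares
P=np.array([[.5867,-.0674],[.5617,-.0537],manip.get_state()['position'][:2]])
r=least_squares(lambda c:np.hypot(*(P-c).T)-.055,[.598,-.016]);C=r.x;print('center',C,r.fun)
print(np.degrees(np.arctan2(-(P-C)[:,1],(P-C)[:,0]))-1.55)"
```

```text
t 18.2 pos [ 0.5454 -0.0195  0.2623] tang -1.3 rad 2.78 ax -7.97
center [ 0.60011518 -0.01415472] [-9.07436591e-05  1.32156848e-04 -7.02445307e-05]
[102.59137988 132.61950998 172.89487166]
```

```bash
python3 circ.py 173 10,20,30,40,50
```

```text
10.0 [0.0007, 0.0096, -0.0003]
20.0 [0.0013, 0.0191, 0.0010]
30.0 [0.0020, 0.0282, 0.0040]
40.0 [0.0027, 0.0367, 0.0085]
50.0 [0.0033, 0.0442, 0.0144]
```

apply_moves([
  [255,[0,0.0096,-0.0003],0],
  [255,[0.0003,0.0191,0.001],0],
  [255,[0.001,0.0282,0.004],0],
  [255,[0.0017,0.0367,0.0085],0],
])

```text
time: 18.6
position: [0.5557, 0.0183, 0.2597]
tool_rot: [0.706, 0.01, 0.708, -0.009]
wrist_force: [-2.5, -0.1, -2.2]
width: 0.0205
```

```bash
cat >> h.py <<'E'
def ang(C=(.6001,-.01415)):
    P=manip.get_state()["position"][:2]-np.array(C); a=np.degrees(np.arctan2(-P[1],P[0]))-1.55
    print("phi",round(a%360,2),"r",round(np.hypot(*P)*1e3,2)); ft(a)
E
python3 -c "
from h import *
ang()"
python3 circ.py 213 10,20,30
```

```text
phi 214.59 r 55.0
t 18.6 pos [0.5557 0.0183 0.2597] tang -1.53 rad 1.97 ax 2.23
10.0 [0.0007, 0.0076, 0.0059]
20.0 [0.0013, 0.0140, 0.0130]
30.0 [0.0020, 0.0191, 0.0212]
```

Tracking well: φ = 214.6°, r = 55.0 mm, drag 1.5 N. From here I'll take readings more often.

apply_moves([
  [255,[0.0004,0.0038,0.0029],0],
  [255,[0.0007,0.0076,0.0059],0],
  [255,[0.001,0.0109,0.0094],0],
  [255,[0.0013,0.014,0.013],0],
])

```text
time: 19.0
position: [0.5697, 0.0317, 0.2584]
tool_rot: [0.706, 0.01, 0.708, -0.009]
wrist_force: [-3.4, 1.7, -4.4]
width: 0.0204
```

```bash
python3 -c "
from h import *
ang()
s=Cam('scene');cv2.imwrite('pics/s14.png',cv2.resize(s.img[235:285,260:320],None,fx=12,fy=12,interpolation=cv2.INTER_CUBIC))"
for p in 233 243 253; do echo "p $p"; python3 circ.py $p 5,10; done
```

```text
phi 234.87 r 55.0
t 19.0 pos [0.5697 0.0317 0.2584] tang -1.9 rad 3.28 ax 4.42
p 233
5.0 [0.0003, 0.0027, 0.0040]
10.0 [0.0007, 0.0051, 0.0081]
p 243
5.0 [0.0003, 0.0020, 0.0044]
10.0 [0.0007, 0.0036, 0.0089]
p 253
5.0 [0.0003, 0.0012, 0.0046]
10.0 [0.0007, 0.0020, 0.0094]
```

View pics/s14.png

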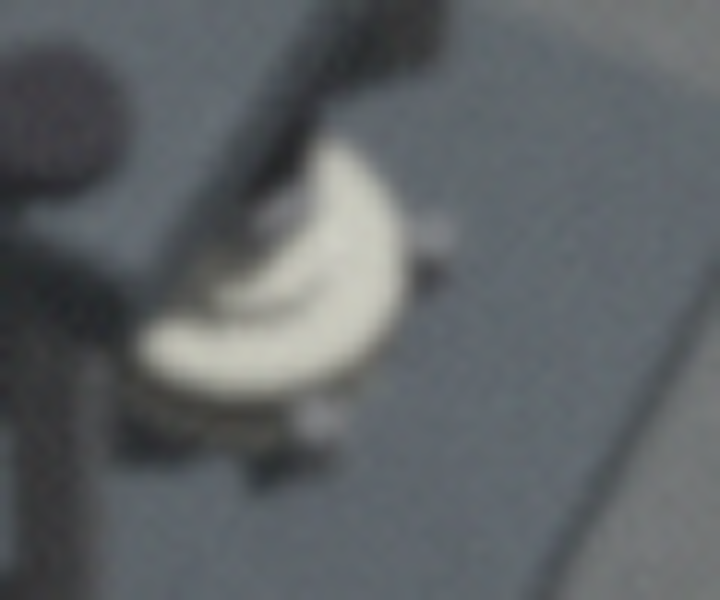

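apply_moves([
  [255,[0.0006,0.0027,0.004],0],
  [255,[0.0012,0.0051,0.0081],0],
])

```text
time: 19.25
position: [0.5782, 0.0363, 0.2577]
tool_rot: [0.707, 0.01, 0.707, -0.009]
wrist_force: [-2.9, 2.8, -2.0]
width: 0.0205
```

apply_moves([
  [255,[0.0003,0.002,0.0044],0],
  [255,[0.0007,0.0036,0.0089],0],
])

```text
time: 19.45
position: [0.5875, 0.0394, 0.257]
tool_rot: [0.707, 0.01, 0.707, -0.009]
wrist_force: [-3.4, 3.1, -4.2]
width: 0.0206
```

apply_moves([
  [255,[0.0003,0.0012,0.0046],0],
  [255,[0.0007,0.002,0.0094],0],
])

```text
time: 19.65
position: [0.5971, 0.0409, 0.2564]
tool_rot: [0.707, 0.01, 0.707, -0.01]
wrist_force: [-1.2, 1.8, -5.8]
width: 0.0205
```

```bash
python3 -c "
from h import *
ang()"
for p in 264 274 284 294 304 314 324 334 344 354 4; do echo "p $p"; python3 circ.py $p 5,10; done
```

```text
phi 265.3 r 55.1
t 19.65 pos [0.5971 0.0409 0.2564] tang -1.1 rad 1.85 ax 5.77
p 264
5.0 [0.0003, 0.0003, 0.0048]
10.0 [0.0007, 0.0002, 0.0096]
p 274
5.0 [0.0003, -0.0005, 0.0048]
10.0 [0.0007, -0.0015, 0.0095]
p 284
5.0 [0.0003, -0.0014, 0.0046]
10.0 [0.0007, -0.0031, 0.0091]
p 294
5.0 [0.0003, -0.0021, 0.0043]
10.0 [0.0007, -0.0046, 0.0084]
p 304
5.0 [0.0003, -0.0029, 0.0039]
10.0 [0.0007, -0.0060, 0.0075]
p 314
5.0 [0.0003, -0.0035, 0.0033]
10.0 [0.0007, -0.0072, 0.0063]
p 324
5.0 [0.0003, -0.0040, 0.0026]
10.0 [0.0007, -0.0082, 0.0049]
p 334
5.0 [0.0003, -0.0044, 0.0019]
10.0 [0.0007, -0.0090, 0.0034]
p 344
5.0 [0.0003, -0.0047, 0.0011]
10.0 [0.0007, -0.0094, 0.0018]
p 354
5.0 [0.0003, -0.0048, 0.0003]
10.0 [0.0007, -0.0096, 0.0002]
p 4
5.0 [0.0003, -0.0048, -0.0005]
10.0 [0.0007, -0.0095, -0.0015]
```

apply_moves([
  [255,[0.0006,0.0003,0.0048],0],
  [255,[0.0013,0.0002,0.0096],0],
])

```text
time: 19.85
position: [0.6071, 0.0406, 0.2556]
tool_rot: [0.707, 0.009, 0.707, -0.01]
wrist_force: [-1.8, 0.1, -0.3]
width: 0.0205
```

apply_moves([
  [255,[0.0003,-0.0005,0.0048],0],
  [255,[0.0007,-0.0015,0.0095],0],
])

```text
time: 20.05
position: [0.6163, 0.0386, 0.2549]
tool_rot: [0.707, 0.009, 0.707, -0.01]
wrist_force: [-2.6, -0.7, 1.5]
width: 0.0206
```

apply_moves([
  [255,[0.0003,-0.0014,0.0046],0],
  [255,[0.0007,-0.0031,0.0091],0],
])

```text
time: 20.25
position: [0.6251, 0.0351, 0.2542]
tool_rot: [0.707, 0.009, 0.707, -0.01]
wrist_force: [-2.6, -3.6, 3.4]
width: 0.0203
```

```bash
python3 -c "
from h import *
ang()"
```

```text
phi 295.39 r 55.27
t 20.25 pos [0.6251 0.0351 0.2542] tang -0.7 rad -4.35 ax -3.37
```

apply_moves([
  [255,[0.0002,-0.0024,0.0041],0],
  [255,[0.0004,-0.0051,0.0081],0],
])

```text
time: 20.45
position: [0.633, 0.0302, 0.2536]
tool_rot: [0.707, 0.01, 0.707, -0.01]
wrist_force: [-2.6, -0.6, 2.1]
width: 0.0204
```

apply_moves([
  [255,[0.0003,-0.0029,0.0039],0],
  [255,[0.0006,-0.006,0.0075],0],
])

```text
time: 20.65
position: [0.6401, 0.0239, 0.2529]
tool_rot: [0.707, 0.01, 0.707, -0.01]
wrist_force: [-4.0, -2.0, 3.9]
width: 0.0208
```

apply_moves([
  [255,[0.0003,-0.0035,0.0033],0],
  [255,[0.0006,-0.0072,0.0063],0],
])

```text
time: 20.85
position: [0.646, 0.0165, 0.2522]
tool_rot: [0.707, 0.009, 0.707, -0.01]
wrist_force: [-4.8, -1.8, 4.2]
width: 0.0207
```

```bash
python3 -c "
from h import *
ang()
s=Cam('scene');cv2.imwrite('pics/s15.png',cv2.resize(s.img[235:285,260:320],None,fx=12,fy=12,interpolation=cv2.INTER_CUBIC))"
```

```text
phi 324.71 r 55.25
t 20.85 pos [0.646  0.0165 0.2522] tang -1.18 rad -5.05 ax -4.22
```

View pics/s15.png

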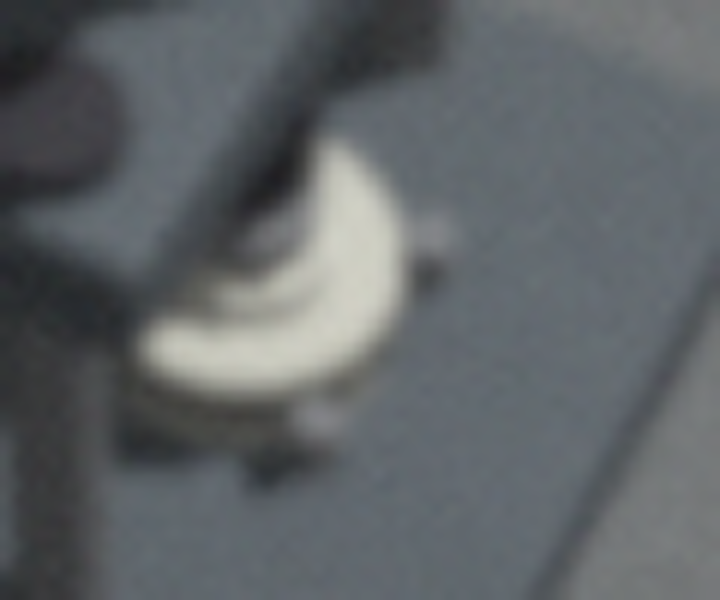

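apply_moves([
  [255,[0.0002,-0.0044,0.002],0],
  [255,[0.0004,-0.0086,0.0043],0],
])

```text
time: 21.1
position: [0.6505, 0.0083, 0.2516]
tool_rot: [0.707, 0.01, 0.707, -0.009]
wrist_force: [-1.1, 1.1, 1.5]
width: 0.0203
```

apply_moves([
  [255,[0.0003,-0.0044,0.0019],0],
  [255,[0.0006,-0.009,0.0034],0],
])

```text
time: 21.3
position: [0.6536, -0.0011, 0.251]
tool_rot: [0.707, 0.01, 0.707, -0.009]
wrist_force: [-0.2, 2.1, -0.2]
width: 0.0203
```

apply_moves([
  [255,[0.0003,-0.0047,0.0011],0],
  [255,[0.0006,-0.0094,0.0018],0],
])

```text
time: 21.5
position: [0.655, -0.0107, 0.2504]
tool_rot: [0.707, 0.01, 0.707, -0.009]
wrist_force: [1.0, 1.8, -1.6]
width: 0.0201
```

```bash
python3 -c "
from h import *
ang()"; for p in 355 0 5 10 15 20 25 30 35 40 45 50 55 60 ; do echo "p $p"; python3 circ.py $p 5; done
```

```text
phi 354.83 r 55.04
t 21.5 pos [ 0.655  -0.0107  0.2504] tang -1.78 rad 1.07 ax 1.56
p 355
5.0 [0.0003, -0.0048, 0.0002]
p 0
5.0 [0.0003, -0.0048, -0.0002]
p 5
5.0 [0.0003, -0.0048, -0.0006]
p 10
5.0 [0.0003, -0.0047, -0.0010]
p 15
5.0 [0.0003, -0.0046, -0.0014]
p 20
5.0 [0.0003, -0.0044, -0.0018]
p 25
5.0 [0.0003, -0.0043, -0.0022]
p 30
5.0 [0.0003, -0.0040, -0.0026]
p 35
5.0 [0.0003, -0.0038, -0.0029]
p 40
5.0 [0.0003, -0.0035, -0.0032]
p 45
5.0 [0.0003, -0.0032, -0.0035]
p 50
5.0 [0.0003, -0.0029, -0.0038]
p 55
5.0 [0.0003, -0.0026, -0.0040]
p 60
5.0 [0.0003, -0.0022, -0.0043]
```

Turned 252° so far, drag still 1.8 N. Now 5° steps, with a reading at each.

apply_moves([
  [255,[0.0003,-0.0048,0.0002],0],
])

```text
time: 21.6
position: [0.6551, -0.0155, 0.2501]
tool_rot: [0.707, 0.01, 0.707, -0.009]
wrist_force: [1.0, 2.2, -2.5]
width: 0.0203
```

apply_moves([
  [255,[0.0003,-0.0048,-0.0002],0],
])

```text
time: 21.7
position: [0.6548, -0.0203, 0.2497]
tool_rot: [0.707, 0.01, 0.707, -0.009]
wrist_force: [2.2, 1.4, -4.9]
width: 0.0205
```

apply_moves([
  [255,[0.0003,-0.0048,-0.0006],0],
])

```text
time: 21.8
position: [0.6539, -0.0252, 0.2494]
tool_rot: [0.707, 0.01, 0.707, -0.01]
wrist_force: [2.4, 1.5, -4.7]
width: 0.0201
```

apply_moves([
  [255,[0.0003,-0.0047,-0.001],0],
])

```text
time: 21.9
position: [0.6527, -0.0299, 0.2491]
tool_rot: [0.707, 0.01, 0.707, -0.01]
wrist_force: [2.8, 1.0, -6.7]
width: 0.0207
```

apply_moves([
  [255,[0.0003,-0.0046,-0.0014],0],
])

```text
time: 22.0
position: [0.6511, -0.0345, 0.2488]
tool_rot: [0.707, 0.01, 0.707, -0.01]
wrist_force: [2.6, 0.3, -7.3]
width: 0.0201
```

```bash
python3 -c "
from h import *
ang()"
```

```text
phi 20.16 r 54.92
t 22.0 pos [ 0.6511 -0.0345  0.2488] tang -1.22 rad 2.35 ax 7.26
```

apply_moves([
  [255,[0.0013,-0.0044,-0.0016],0],
])

```text
time: 22.1
position: [0.6493, -0.0388, 0.2482]
tool_rot: [0.707, 0.01, 0.707, -0.01]
wrist_force: [0.3, 4.5, 7.4]
width: 0.0205
```

apply_moves([
  [255,[0.0005,-0.0043,-0.0021],0],
])

```text
time: 22.2
position: [0.6475, -0.0421, 0.2481]
tool_rot: [0.708, 0.01, 0.706, -0.009]
wrist_force: [2.9, 7.4, 1.4]
width: 0.0206
```

apply_moves([
  [255,[0.0004,-0.004,-0.0025],0],
])

```text
time: 22.3
position: [0.6451, -0.0458, 0.2478]
tool_rot: [0.708, 0.01, 0.706, -0.009]
wrist_force: [3.9, 7.3, 1.8]
width: 0.0202
```

apply_moves([
  [255,[0.0004,-0.0038,-0.0029],0],
])

```text
time: 22.4
position: [0.6423, -0.0494, 0.2475]
tool_rot: [0.708, 0.01, 0.706, -0.009]
wrist_force: [4.8, 7.6, 2.0]
width: 0.0203
```

```bash
python3 -c "
from h import *
ang()"
```

```text
phi 38.38 r 54.99
t 22.4 pos [ 0.6423 -0.0494  0.2475] tang -8.87 rad -1.21 ax -2.02
```

```bash
python3 -c "
import numpy as np
for x,y,fx,fy in [(.655,-.0107,1,1.8),(.6551,-.0155,1,2.2),(.6548,-.0203,2.2,1.4),(.6539,-.0252,2.4,1.5),(.6527,-.0299,2.8,1),(.6511,-.0345,2.6,.3),(.6493,-.0388,.3,4.5),(.6475,-.0421,2.9,7.4),(.6451,-.0458,3.9,7.3),(.6423,-.0494,4.8,7.6)]:
    a=np.arctan2(-(y+.01415),x-.6001); print(round(np.degrees(a)-1.55,2), 'tang',round(-fx*np.sin(a)-fy*np.cos(a),2))
"; for p in 39 49 59 69 79 89 99 109; do echo p $p; python3 circ.py $p 5,10;done
```

```text
-5.15 tang -1.73
-0.14 tang -2.22
4.86 tang -1.64
10.06 tang -1.95
15.12 tang -1.76
20.2 tang -1.24
25.06 tang -4.16
28.98 tang -7.85
33.57 tang -8.21
38.32 tang -8.91
p 39
5.0 [0.0003, -0.0036, -0.0032]
10.0 [0.0007, -0.0069, -0.0067]
p 49
5.0 [0.0003, -0.0030, -0.0038]
10.0 [0.0007, -0.0056, -0.0078]
p 59
5.0 [0.0003, -0.0023, -0.0042]
10.0 [0.0007, -0.0042, -0.0086]
p 69
5.0 [0.0003, -0.0015, -0.0046]
10.0 [0.0007, -0.0026, -0.0092]
p 79
5.0 [0.0003, -0.0007, -0.0047]
10.0 [0.0007, -0.0010, -0.0095]
p 89
5.0 [0.0003, 0.0001, -0.0048]
10.0 [0.0007, 0.0007, -0.0096]
p 99
5.0 [0.0003, 0.0010, -0.0047]
10.0 [0.0007, 0.0023, -0.0093]
p 109
5.0 [0.0003, 0.0018, -0.0045]
10.0 [0.0007, 0.0039, -0.0088]
```

Touch shows clearly. Drag jumped from 1.2 N at 20.2° to 4.2 N at 25.1° and 7.9 N at 29.0°. The stiction build-up puts the contact at φ ≈ 24.3° (±1°), so the target is φ ≈ 114.3°.

apply_moves([
  [255,[0.0003,-0.0036,-0.0032],0],
  [255,[0.0007,-0.0069,-0.0067],0],
])

```text
time: 22.6
position: [0.6356, -0.0562, 0.2469]
tool_rot: [0.708, 0.01, 0.706, -0.009]
wrist_force: [4.6, 6.6, 2.4]
width: 0.0205
```

apply_moves([
  [255,[0.0003,-0.003,-0.0038],0],
  [255,[0.0007,-0.0056,-0.0078],0],
])

```text
time: 22.8
position: [0.6279, -0.0616, 0.2462]
tool_rot: [0.708, 0.01, 0.706, -0.009]
wrist_force: [6.0, 7.0, 1.9]
width: 0.0205
```

```bash
python3 -c "
from h import *
ang()"
```

```text
phi 58.08 r 54.97
t 22.8 pos [ 0.6279 -0.0616  0.2462] tang -8.79 rad -3.01 ax -1.87
```

apply_moves([
  [255,[0.0003,-0.0021,-0.0043],0],
  [255,[0.0007,-0.0038,-0.0089],0],
])

```text
time: 23.0
position: [0.6194, -0.0656, 0.2456]
tool_rot: [0.709, 0.01, 0.705, -0.009]
wrist_force: [8.6, 3.4, 0.7]
width: 0.0204
```

apply_moves([
  [255,[0.0003,-0.0015,-0.0046],0],
  [255,[0.0007,-0.0026,-0.0092],0],
])

```text
time: 23.2
position: [0.6103, -0.0681, 0.245]
tool_rot: [0.709, 0.01, 0.705, -0.009]
wrist_force: [9.4, 3.4, -0.7]
width: 0.0207
```

apply_moves([
  [255,[0.0003,-0.0006,-0.0047],0],
  [255,[0.0007,-0.001,-0.0095],0],
])

```text
time: 23.4
position: [0.601, -0.0691, 0.2443]
tool_rot: [0.709, 0.009, 0.705, -0.009]
wrist_force: [9.2, 3.6, -0.2]
width: 0.0203
```

```bash
python3 -c "
from h import *
ang()"; for p in 87 88 89 ; do echo p $p; python3 circ.py $p 5,10,15,20;done
```

```text
phi 87.51 r 54.93
t 23.4 pos [ 0.601  -0.0691  0.2443] tang -9.27 rad -3.43 ax 0.26
p 87
5.0 [0.0003, -0.0000, -0.0048]
10.0 [0.0007, 0.0003, -0.0096]
15.0 [0.0010, 0.0011, -0.0143]
20.0 [0.0013, 0.0023, -0.0190]
p 88
5.0 [0.0003, 0.0000, -0.0048]
10.0 [0.0007, 0.0005, -0.0096]
15.0 [0.0010, 0.0014, -0.0143]
20.0 [0.0013, 0.0027, -0.0189]
p 89
5.0 [0.0003, 0.0001, -0.0048]
10.0 [0.0007, 0.0007, -0.0096]
15.0 [0.0010, 0.0016, -0.0143]
20.0 [0.0013, 0.0030, -0.0189]
```

apply_moves([
  [255,[0.0003,0.0004,-0.0048],0],
  [255,[0.0007,0.001,-0.0096],0],
  [255,[0.001,0.0019,-0.0143],0],
  [255,[0.0013,0.0033,-0.0189],0],
])

```text
time: 23.8
position: [0.5825, -0.0661, 0.2431]
tool_rot: [0.709, 0.009, 0.705, -0.01]
wrist_force: [11.2, -1.2, -2.6]
width: 0.0203
```

```bash
python3 -c "
from h import *
ang()"; for p in 107 108 ; do echo p $p; python3 circ.py $p 2,4,5,6,7;done
```

```text
phi 107.12 r 54.87
t 23.8 pos [ 0.5825 -0.0661  0.2431] tang -10.97 rad -2.43 ax 2.64
p 107
2.0 [0.0001, 0.0006, -0.0018]
4.0 [0.0003, 0.0012, -0.0036]
5.0 [0.0003, 0.0016, -0.0045]
6.0 [0.0004, 0.0020, -0.0054]
7.0 [0.0005, 0.0024, -0.0063]
p 108
2.0 [0.0001, 0.0006, -0.0018]
4.0 [0.0003, 0.0013, -0.0036]
5.0 [0.0003, 0.0017, -0.0045]
6.0 [0.0004, 0.0021, -0.0054]
7.0 [0.0005, 0.0025, -0.0062]
```

apply_moves([
  [255,[0.0002,0.0012,-0.0036],0],
  [255,[0.0004,0.0022,-0.0056],0],
  [255,[0.0004,0.0022,-0.0056],0],
])

```text
time: 24.1
position: [0.5768, -0.0638, 0.2426]
tool_rot: [0.709, 0.009, 0.705, -0.01]
wrist_force: [9.3, -2.2, -1.4]
width: 0.0203
```

```bash
python3 -c "
from h import *
ang()"
```

```text
phi 113.61 r 54.91
t 24.1 pos [ 0.5768 -0.0638  0.2426] tang -9.36 rad -1.94 ax 1.49
```

apply_moves([
  [255,[0.0001,0.0003,-0.0008],0],
  [255,[0.0001,0.0003,-0.0008],0],
])

```text
time: 24.3
position: [0.5763, -0.0636, 0.2426]
tool_rot: [0.709, 0.009, 0.705, -0.01]
wrist_force: [11.3, -1.2, -0.6]
width: 0.0202
```

```bash
python3 -c "
from h import *
ang()"
```

```text
phi 114.15 r 54.9
t 24.3 pos [ 0.5763 -0.0636  0.2426] tang -10.66 rad -3.84 ax 0.66
```

φ = 114.15°, which is 89.9° past contact. Relaxing the push, opening and rising.

apply_moves([
  [255,[0,-0.0004,0.001],0],
  [255,[0,-0.0008,0.002],0],
  [150,[0,-0.0008,0.002],0],
  [50,[0,-0.0008,0.002],0],
  [0,[0,-0.0008,0.002],0],
  [0,[0,-0.0008,0.002],0],
  [0,[0,-0.0008,0.002],0],
  [0,[0,-0.0008,0.002],0],
  [0,[-0.01,-0.0008,0.002],0],
  [0,[-0.03,-0.0008,0.002],0],
  [0,[-0.06,-0.0008,0.002],0],
  [0,[-0.1,-0.0008,0.002],0],
  [0,[-0.12,0,-0.03],0],
  [0,[-0.12,0,-0.07],0],
  [0,[-0.12,0,-0.11],0],
  [0,[-0.12,0,-0.15],0],
  [0,[-0.12,0,-0.17],0],
  [0,[-0.12,0,-0.17],0],
])

```text
time: 26.1
position: [0.4019, -0.0577, 0.3627]
tool_rot: [0.708, 0.009, 0.706, -0.01]
wrist_force: [-0.2, 0.5, 0.3]
width: 0.0852
```

Run:
```python
from h import *
plan([.587,-.067,.267])
w=Cam("wrist"); s=Cam("scene"); t=Cam("top")
cv2.imwrite("pics/w20.png",w.img);cv2.imwrite("pics/s20f.png",s.img)
cv2.imwrite("pics/s20.png",cv2.resize(s.img[180:285,215:325],None,fx=5.5,fy=5.5,interpolation=cv2.INTER_CUBIC))
cv2.imwrite("pics/t20.png",cv2.resize(t.img[160:265,210:400],None,fx=4,fy=4,interpolation=cv2.INTER_CUBIC))
```

```text
t 26.1 TCP [ 0.4019 -0.0577  0.3627] F [-0.17  0.46  0.32] M [ 0.01 -0.03  0.01] w 0.0852
tool axes cols
 [[ 0.002  0.027  1.   ]
 [-0.001  1.    -0.027]
 [-1.    -0.001  0.002]]
shift [ 0.096  -0.0042  0.1851]
```

View pics/w20.png

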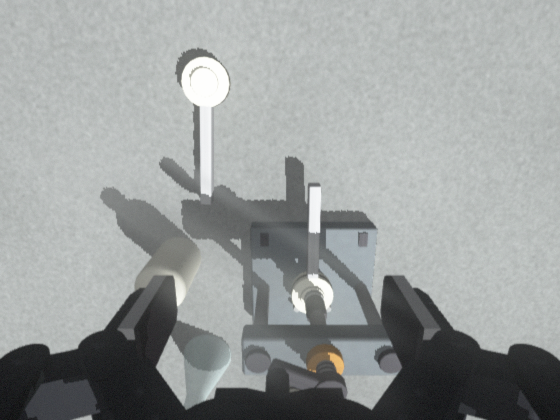

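View pics/s20.png

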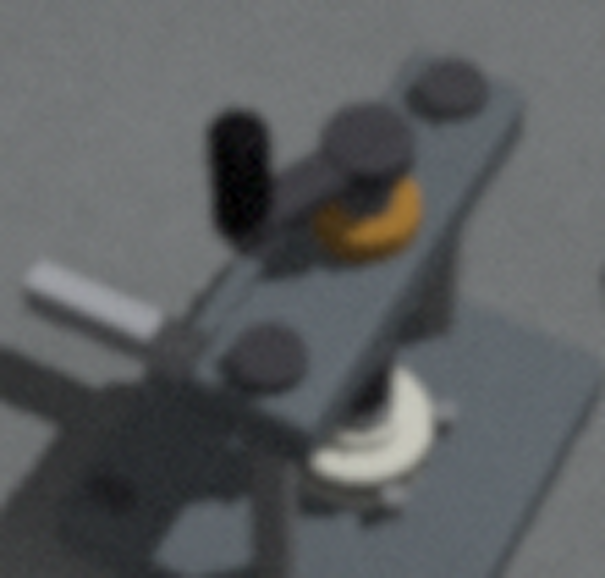

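View pics/t20.png

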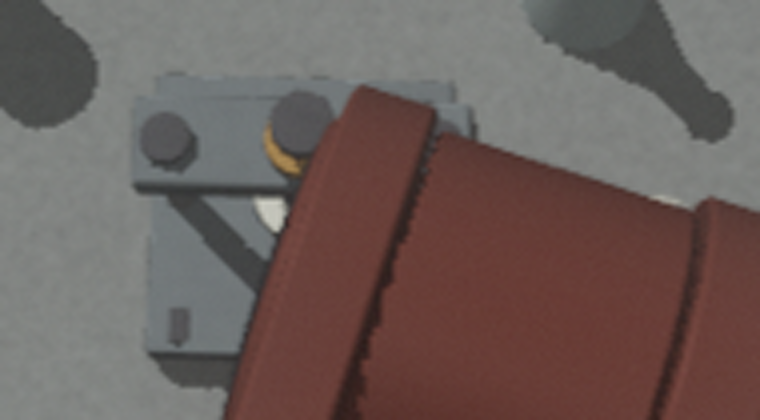

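View pics/s20f.png

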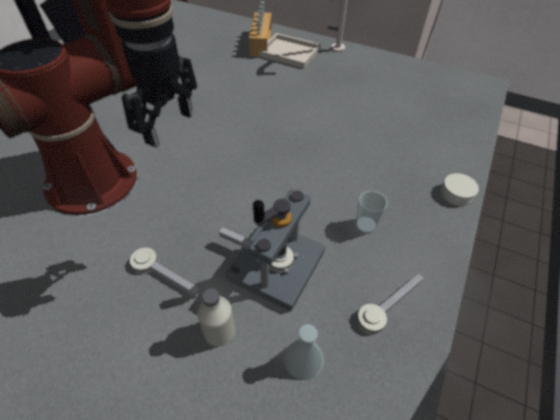

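The pictures show the foot on the boss, the disc against both pins, the knob upright and free, and the bottle, flask and beaker unmoved. Handing in.

```bash
python3 -c "
from workcell import manip
print(manip.hand_in())"
```

```text
the job is handed in; nothing more can be done
None
```

The cell is clamped in the press, about a quarter turn past first contact, and the job was handed in at about 26 s of the 72 s allowed.

**Cell:** I took the one farthest to the robot's left by its bar handle and laid it on the bed. I slid it in until it stopped dead against the pins, with about 10 N of push. Pictures after release show the disc touching both pins.

**Crank:** I wound it about 282° to contact. Drag at the knob jumped from 1–2 N to about 8 N within 9° of turn. I placed contact at 24.3°, measured clockwise from the tool's z axis, and stopped at 114.15°, which is 89.9° further. I relaxed the push before opening the gripper.

**Last checks:**
- The foot bears on the boss and the gripper is open and clear, with wrist force near zero.
- The bottle, flask and beaker look unmoved in the scene picture.
- The highest readings were about 13 N at the wrist; force was only read at the end of each move.

**Less certain or not checked:**
- **Contact angle:** it was read from force steps 4–5° apart, so it is good to about ±1–2°.
- **Crank after release:** I did not measure its angle again once the gripper let go.
- **First guess at the crank:** my camera estimate of its starting angle was 2–3° off, which gave a brief 12.7 N sideways load on the knob before I corrected it.

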